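Lift the rinsed tube racks out of their basin with the bayonet lifting key

ROBOT

A 6-joint arm with a two-finger parallel gripper is mounted at the origin on a cart in front of the work surface, level with it; the furniture and walls round the work are solid. World frame = base frame: x ahead of the robot, y to its left, z up, the work surface at z = 0. Lengths are in m, angles in rad, forces in N, time in s.
With the tool pointing down it reaches from about 0.35 to 0.975 m from the base axis. Payload 4.9 kg.
Tool frame: the origin (TCP) lies at the very end of the fingers, on their centre line; the grasp point (between the pads) lies 19 mm behind it; y points along the fingers, z is the direction in which the jaws open and shut, and the axes are right-handed (so a half turn about y gives the same grasp; the last joint's range is limited). The gripper opens to 85 mm and grips with 20 to 120 N. Pads are 22 mm wide; open, the fingers measure 114 mm over their backs; the gripper's body (76 mm by 85 mm) begins 54 mm behind the grasp point. The pads swing forward as they close: fully open they stand 13 mm farther back than shut.
Start: joints at [1.213, 0.053, 1.613, -0, 1.476, -0.119], TCP at [0.148, 0.607, 0.231] pointing down, gripper open.
Joint ranges: [-3.01, 3.01], [-1.01, 2.22], [0.06, 2.58], [-1.02, 4.17], [0.09, 2.62], [-3.14, 3.14]. Speed limits (rad/s): [2.57, 2.57, 3.14, 3.14, 3.14, 3.14].

INTERFACE

Orientations are given as a rotation vector (axis times angle).
In Python, from station import ctrl gives the robot as it stands.
- The arm moves only by the tool arm_command, never from a script. Its argument "steps" is a list of rows, each a list of 3 entries, a list of its own where there are three numbers: the shift along the tool's x, y, z in m, then the turn, a rotation vector about the tool's x, y, z in degrees, then the opening, from 0 (shut) to 1 (fully open). In form: [[[dx, dy, dz], [ax, ay, az], gripper], ...]. A call has 1 to 5 rows; each row is the pose to reach, as a shift and turn from the pose measured when the call began, along the tool's axes at that moment; what a row does not reach only later rows make up. A row lasts 1/10 s, in which the tool goes at most 50 mm and 8.59 degrees, less where a joint would pass 70% of its speed; a pose out of reach is approached as far as the arm can. A call with a gripper value outside its range is refused whole. The fingers move at their own pace and stop on an object; "force" is the grip in N (left out, the last holds). Time passes only in rows, so rows that repeat a pose let the fingers close. It gives the time, the measured TCP pose, the force and the opening at its end, in the units of the state.
- ctrl.get_obs(): the state, without advancing time (a new reading comes with each control period).
- ctrl.get_image(name): name is "side" or "top" or "wrist"; returns a dict with "img" (400x640x3 uint8, red, green, blue), "camera_matrix" (3x3 intrinsics, pixels), "world_from_camera" (4x4, takes a point from camera to world coordinates). Camera axes: x right, y up, looking along -z (the intrinsics and any distortion apply to the point x, -y, -z); pixel columns grow to the right and rows downward; lengths in m; the calibration is good to about 2 mm. A picture is of the moment at which its call begins. There is no depth.
- ctrl.finish_job(): hands the job in, once; it reports no verdict.
Trained networks look in a picture, given as the dict that the camera call returned (one of the last four; its "shot" number tells which), for a name from the list of things; names that differ only in an ending like _2 or _b are one class to them, and where a whole thing is asked for, a point or a joint stands for the part that bears it (a point fixed in the world has none). Each returns a list of dicts, best first, with "confidence" (0 to 1); they miss things now and then, are a little off and sometimes report something else, mostly with a low value. They report only what shows in the picture. A call takes as long as a camera call. They do not tell look-alikes from the thing itself.
- ctrl.boxes_of(picture, name): "position" ([row, column] in pixels, amid what is visible of it).
The state is a dict: "t": time; "q": joint angles; "dq": joint speeds; "effort": joint torques, N m; "tool_pos": TCP position; "tool_rot": TCP orientation; "contact_force": force on the tool from outside, world axes, zero at the start; "wrist_torque": the same for the moment, N m; "opening": finger opening in m.
Only numpy, scipy, OpenCV 4.12 (cv2) and the standard library are available. Lean on these libraries where they do the work, as an engineer would, in place of code of your own. Each camera call takes 0.05 s, during which the arm holds its last target.

TASK

Lift the three stacked tube racks out of the rinse basin together with the lifting key: thread the key down through all three, turn it a quarter turn under the lowest rack, lift, and stand the stack upright in the middle of the drip tray, long side along the long side of the tray, leaving the key in it. The racks are loose and out of line and brittle, so feel your way and never push hard, set the stack down gently, and do not disturb the sample bottle or the crucible.

Things in the scene. Friction and masses are not known exactly. Their poses are not given: they have to be found in the camera images.
- key_grip (a point): Centre of the lifting key's flat black grip: 36 mm wide (key's x), 12 mm thick (key's y), 44 mm high. The key is a loose upright steel rod, 12 mm thick, 134 mm long with the grip on top, 0.15 kg; it starts standing in its stand. This point is 112 mm above the nose tip, a flat of 10.5 mm tapering to 12 mm over the lowest 3 mm. z runs up the rod.
- key_pin (a point): Centre of the key's cross pin, on the rod's axis 8 mm above the nose tip, below key_grip. The pin is round, 6 mm thick, 34 mm long over its round ends, along the key's x, as are the wide faces of the grip. Under each plate are 18 mm of height; there 3 mm ribs leave a groove 10.5 mm wide along the rack's y through its centre, where the pin, turned below the ribs, seats as the key is raised.
- key_stand: Fixed grey block 66 x 44 x 40 mm on an 84 x 60 mm foot plate; the key stands upright in its slot, 37 x 14 mm and 32 mm deep, along the stand's x. Origin at the centre of its underside.
- basin: Fixed open steel basin with rolled rim, outside 134 (its x) x 102 (its y) x 79 mm, inside 126 x 94 mm; origin at the centre of its underside, flat floor 4 mm above it. Three racks stand in it one on another, each up to 6 mm off the basin's centre in its x and y and 0.03 rad turned, each its own way, free to be pushed 8 mm from centre to the walls. It takes a push of 20 N at most.
- rack_top_hole (a point): Centre of the top rack's key hole, level with the plate's top, 23 mm above the rack's origin; axes as the rack's. In every rack the hole is a cross through the plate: a slot 38 mm (x) by 9.5 mm (y), widened in its middle to a 14.5 mm square, so the key passes with its pin along the rack's x. Once through all, the tip stands on the basin floor.
- rack_top: Top one of three identical loose wet white tube racks, 70 to 120 g: plate 110 (its x) x 78 (its y) x 5 mm on four 16 mm corner legs, 23 mm high in all; origin at the centre of the legs' feet. Two more exactly alike stand below it, 23 and 46 mm lower, their holes hidden and not measured: find them by feel. The rack's origin starts 50 mm above that of the basin.
- drip_tray: Fixed low grey tray with rounded rim, outside 180 (its x) x 144 (its y) x 17 mm, inside 172 x 136 mm; origin at the centre of its underside, flat floor 4 mm above it. The stack goes in its middle, the racks' long side along the tray's x, either way round. It takes 20 N at most.
- sample_bottle: Bystander: empty clear bottle, 56 mm wide, 112 mm high, loose; origin at the centre of its underside.
- crucible: Bystander: small white crucible, 43 mm wide, 32 mm high, loose; origin at the centre of its underside.
Not all that is in view belongs to the job. Leave any orange look-alike of the rack_top alone.

How it is judged:
On the way, in this order (a step that is already met when the one before it is completed fails the run):
1. the key is threaded through all three racks in the basin, its cross pin below the lowest plate (z of key_pin in the frame of basin below 0.019 m and horizontal distance between key_pin and rack_top below 0.008 m and z of rack_top in the frame of basin below 0.056 m and horizontal distance between rack_top and basin below 0.02 m), for 0.1 s.
2. the whole stack hangs on the key's pin, clear above the basin or beside it (z of rack_top in the frame of basin above 0.125 m and z of key_pin in the frame of rack_top between -0.042 and -0.029 m and horizontal distance between key_pin and rack_top below 0.01 m and not (contact force between the fingers and rack_top above 0.5 N)), for 0.1 s.
At the end, for the whole second after the job is handed in: The three racks stand stacked in the drip tray: the top rack at rest 50 +- 3 mm above the tray's underside, upright (0.06 rad), within 28 mm (x) and 26 mm (y) of its middle, long side along the tray's (0.25 rad); the key released, upright (0.15 rad) through all three, its pin under the lowest plate (x of rack_top in the frame of drip_tray between -0.028 and 0.028 m and y of rack_top in the frame of drip_tray between -0.026 and 0.026 m and z of rack_top in the frame of drip_tray between 0.047 and 0.053 m and angle between rack_top's own z axis and vertical below 0.06 rad and angle between the x axis of rack_top and the x axis of drip_tray, either way round below 0.25 rad and z of key_pin in the frame of drip_tray below 0.0205 m and horizontal distance between key_pin and rack_top below 0.01 m and angle between key_pin's own z axis and vertical below 0.15 rad and linear speed of rack_top below 0.02 m/s); the robot touches nothing.
It fails at once if a push of more than 30 N on the basin and the racks in it (contact force between basin and anything else above 30 N).
It fails at once if more than 30 N on the drip tray: the stack was dropped or pushed down (contact force between drip_tray and anything else above 30 N).
It fails at once if the sample bottle was moved by more than 20 mm (distance of sample_bottle from where it was at the start of the episode above 0.02 m).
It fails at once if the crucible was moved by more than 20 mm (distance of crucible from where it was at the start of the episode above 0.02 m).
It also fails if it takes over 72 s, if anything falls off the work surface, if the arm or the gripper's body presses on something with over 40 N, if the wrist force passes 120 N, or if a joint passes its speed limit or range.

## Working session

There is one attempt and no reset: what is moved stays moved. The work goes in short steps, Python scripts to look and compute and a tool call to move; the robot and the scene stay as the last step left them, time stands still between calls to the robot, and variables do not carry over. Pictures are saved under pics/ and viewed, and the job is handed in when it is done.

Besides the shell and the picture viewer there is one more tool, called after ">>>" by a JSON object that holds its "fn" and its "kwargs", one argument or row to a line. arm_command: Moves the arm, as the interface text tells. Its arguments: {"type":"object","properties":{"steps":{"type":"array"},"force":{"type":"number"}},"required":["steps"]}

```bash
ls; mkdir -p pics
python3 - <<'E'
from station import ctrl
import cv2,numpy as np
o=ctrl.get_obs()
for k in o: print(k,o[k])
for n in ["side","top","wrist"]:
    p=ctrl.get_image(n); cv2.imwrite(f"pics/{n}0.png",p["img"][:,:,::-1])
    print(n,p["camera_matrix"].tolist(),np.round(p["world_from_camera"],3).tolist(),[k for k in p])
    for nm in ["key_grip","key_stand","basin","rack_top","rack_top_hole","drip_tray","sample_bottle","crucible"]:
        print(nm,[(np.round(d["position"],1).tolist(),round(d["confidence"],2)) for d in ctrl.boxes_of(p,nm)][:4])
E
```

```text
pics
t 0.0
q [ 1.21298520e+00  5.33220777e-02  1.61429402e+00  1.30566804e-05
  1.47597418e+00 -1.18970414e-01]
dq [ 0.00025255  0.0002088  -0.00154758 -0.00090716  0.00144272 -0.0004961 ]
effort [ 1.94040949e-03 -3.93687880e+01 -3.70173740e+01 -2.73118241e-05
  7.12691181e-03  9.33300242e-06]
tool_pos [0.14762134 0.60668306 0.23008456]
tool_rot [-1.56459103  0.18793651 -0.18717402]
contact_force [ 0.67445519 -0.24680935  0.28952093]
wrist_torque [ 0.03626017 -0.0049298   0.0027346 ]
opening 0.08571762545945814
side [[409.24216999198654, 0.0, 314.6509419410848], [0.0, 409.24216999198654, 204.53663364377024], [0.0, 0.0, 1.0]] [[0.805, 0.326, -0.496, 0.145], [-0.593, 0.441, -0.673, -0.622], [-0.001, 0.836, 0.548, 0.595], [0.0, 0.0, 0.0, 1.0]] ['img', 'camera_matrix', 'world_from_camera', 'shot']
key_grip [([230.6, 248.4], 0.77)]
key_stand [([263.4, 252.7], 0.76), ([263.4, 361.1], 0.23)]
basin [([285.0, 365.9], 0.83)]
rack_top [([365.7, 310.5], 0.98), ([264.8, 364.4], 0.85), ([226.8, 250.2], 0.23)]
rack_top_hole [([364.4, 306.5], 0.77), ([263.2, 365.3], 0.69)]
drip_tray [([199.1, 257.0]
[... 400 characters left out ...]
, 308.3], 0.37)]
key_stand [([241.7, 307.2], 0.93)]
basin [([194.4, 373.7], 0.78)]
rack_top [([193.3, 374.4], 0.98), ([261.4, 399.9], 0.83)]
rack_top_hole [([191.5, 370.4], 0.71), ([259.2, 399.5], 0.63)]
drip_tray [([196.5, 235.1], 0.84)]
sample_bottle [([135.6, 296.4], 0.64)]
crucible [([145.9, 326.8], 0.55)]
wrist [[290.9505267095262, 0.0, 320.1686967359938], [0.0, 290.9505267095262, 199.61645105200566], [0.0, 0.0, 1.0]] [[0.237, -0.938, -0.254, 0.085], [0.972, 0.228, 0.062, 0.623], [-0.0, -0.262, 0.965, 0.373], [0.0, 0.0, 0.0, 1.0]] ['img', 'camera_matrix', 'world_from_camera', 'shot']
key_grip []
key_stand []
basin []
rack_top []
rack_top_hole []
drip_tray []
sample_bottle []
crucible []
```

View pics/side0.png

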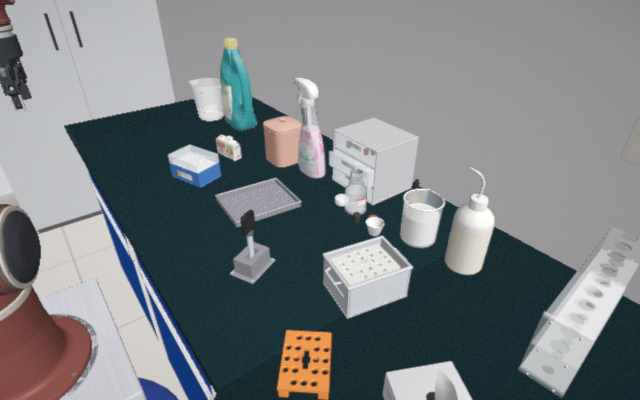

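View pics/top0.png

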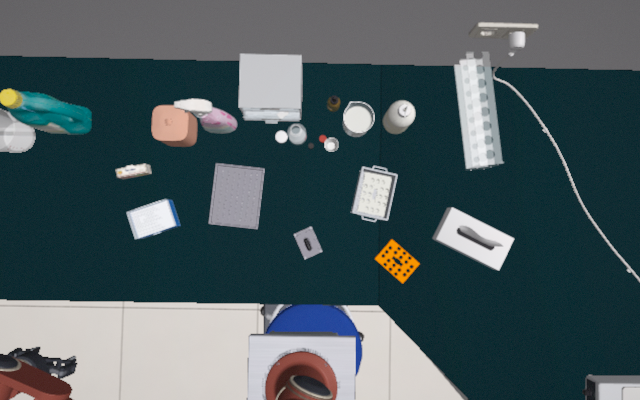

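Run:
```python
import cv2
a=cv2.imread("pics/top0.png")[110:280,180:440]
cv2.imwrite("pics/topc0.png",cv2.resize(a,None,fx=3,fy=3,interpolation=cv2.INTER_CUBIC))
a=cv2.imread("pics/side0.png")[150:320,190:440]
cv2.imwrite("pics/sidec0.png",cv2.resize(a,None,fx=3,fy=3,interpolation=cv2.INTER_CUBIC))
```

```text
(no output)
```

View pics/topc0.png

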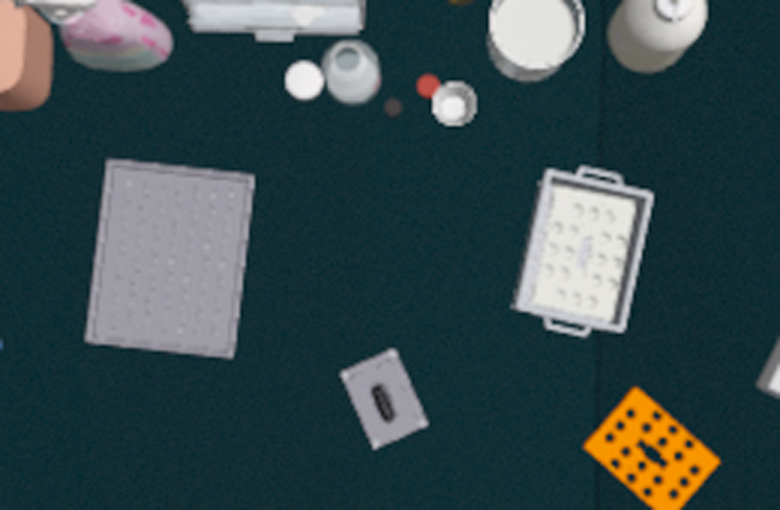

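View pics/sidec0.png

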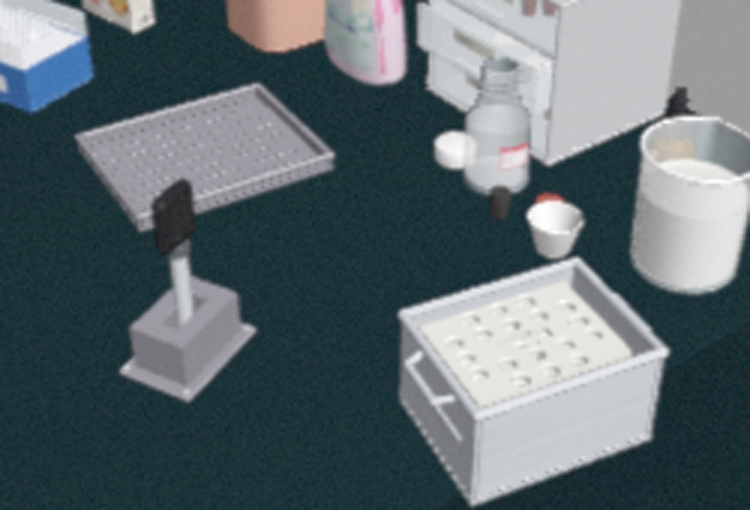

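```bash
cat > h.py <<'E'
from station import ctrl
import cv2,numpy as np
from scipy.spatial.transform import Rotation as R
def ray(p,uv):
    K=p["camera_matrix"];T=p["world_from_camera"]
    u,v=uv; d=np.array([(u-K[0,2])/K[0,0],-(v-K[1,2])/K[1,1],-1.])
    return T[:3,3],T[:3,:3]@d
def on_z(p,uv,z):
    o,d=ray(p,uv); return o+d*(z-o[2])/d[2]
def proj(p,X):
    K=p["camera_matrix"];T=p["world_from_camera"]
    c=T[:3,:3].T@(np.asarray(X,float)-T[:3,3]); return np.array([K[0,2]+K[0,0]*c[0]/-c[2],K[1,2]-K[1,1]*c[1]/-c[2]])
def tri(ps,uvs):
    A=np.zeros((3,3));b=np.zeros(3)
    for p,uv in zip(ps,uvs):
        o,d=ray(p,uv);d=d/np.linalg.norm(d);M=np.eye(3)-np.outer(d,d);A+=M;b+=M@o
    return np.linalg.solve(A,b)
def shot(name,fn):
    p=ctrl.get_image(name);cv2.imwrite(f"pics/{fn}.png",p["img"][:,:,::-1])
    np.savez(f"pics/{fn}.npz",**{k:p[k] for k in("camera_matrix","world_from_camera")});return p
def load(fn): return dict(np.load(f"pics/{fn}.npz"))
def crop(fn,r0,r1,c0,c1,f,out):
    a=cv2.imread(f"pics/{fn}.png")[r0:r1,c0:c1];cv2.imwrite(f"pics/{out}.png",cv2.resize(a,None,fx=f,fy=f,interpolation=cv2.INTER_CUBIC))
def pose():
    o=ctrl.get_obs();return np.array(o["tool_pos"]),R.from_rotvec(o["tool_rot"]),o
def goto(target,yaw=None,flip=True):
    """yaw: wanted world heading of tool z (jaw axis), tool y straight down. prints shift, turn(deg)"""
    x,r,o=pose(); M=r.as_matrix()
    if yaw is None: yaw=np.arctan2(M[1,2],M[0,2])
    best=None
    for k in ([0,np.pi] if flip else [0]):
        z=np.array([np.cos(yaw+k),np.sin(yaw+k),0]);y=np.array([0,0,-1.]);G=np.stack([np.cross(y,z),y,z],1)
        rv=(r.inv()*R.from_matrix(G)).as_rotvec()
        if best is None or np.linalg.norm(rv)<np.linalg.norm(best): best=rv
    s=M.T@(np.asarray(target)-x)
    print("shift",np.round(s,4).tolist(),"turn",np.round(np.degrees(best),2).tolist(),"q6",round(o["q"][5],3))
    return s,best
def show():
    x,r,o=pose();M=r.as_matrix()
    print("t",round(o["t"],2),"tcp",np.round(x,4),"yaw z",round(np.degrees(np.arctan2(M[1,2],M[0,2])),2),"down",np.round(M[:,1],3),"F",np.round(o["contact_force"],2),"T",np.round(o["wrist_torque"],3),"op",round(o["opening"],4),"q",np.round(o["q"],2))
E
python3 - <<'E'
from h import *
t=shot("top","t1");s=shot("side","s1")
f=lambda c,z,n:print(n,[np.round(on_z(t,(x/3+180,y/3+110),z)[:2],4).tolist() for x,y in c],np.round(np.mean([on_z(t,(x/3+180,y/3+110),z) for x,y in c],0),4))
f([(107,160),(254,175),(233,357),(86,343)],.017,"tray")
f([(545,168),(652,190),(625,332),(515,308)],.079,"basin")
f([(341,373),(395,349),(427,424),(376,448)],.004,"stand")
f([(545+18,190),(640,205),(612,320),(535,305)],.077,"rack?")
print("grip",tri([t,s],[(384/3+180,403/3+110),(190+173/3,150+217/3)]))
print("bottle",tri([t,s],[(297,135),(358,190)]),"cru",on_z(t,(331,145),.03))
show()
M=pose()[1].as_matrix();print(M.round(3))
E
```

```text
tray [[0.6588, 0.2668], [0.6469, 0.1204], [0.4656, 0.1365], [0.4766, 0.2819]] [0.562  0.2014 0.017 ]
basin [[0.6532, -0.164], [0.6342, -0.2672], [0.4976, -0.2429], [0.5184, -0.1374]] [ 0.5759 -0.2029  0.079 ]
stand [[0.4516, 0.0299], [0.4765, -0.0236], [0.4025, -0.057], [0.3777, -0.0067]] [ 0.4271 -0.0143  0.004 ]
rack? [[0.6326, -0.1818], [0.6197, -0.2561], [0.5088, -0.2306], [0.5217, -0.1566]] [ 0.5707 -0.2063  0.077 ]
grip [ 0.42767821 -0.01467481  0.12257912]
bottle [0.74574539 0.02093532 0.06487787] cru [ 0.71949346 -0.0761618   0.03      ]
t 1.45 tcp [0.1478 0.6072 0.2313] yaw z 76.32 down [-0. -0. -1.] F [ 0.14  0.32 -0.55] T [ 0.039 -0.026  0.042] op 0.0856 q [ 1.21  0.05  1.61  0.    1.48 -0.12]
[[ 0.972 -0.     0.236]
 [-0.236 -0.     0.972]
 [-0.    -1.    -0.   ]]
```

Run:
```python
from h import *
p=shot("wrist","w1")
goto([0.60,-0.21,0.22],np.radians(79.4))
```

```text
shift [0.6327, 0.0113, -0.6871] turn [-0.0, -3.08, -0.0] q6 -0.119
```

View pics/w1.png

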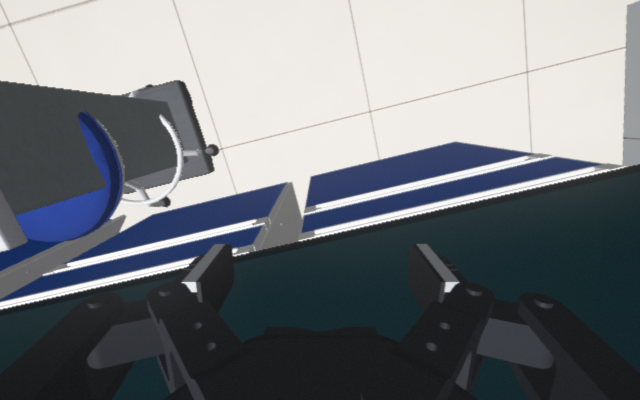

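>>> {"fn": "arm_command", "kwargs": {
  "steps": [
    [[0.6327,0.011,-0.687],[0,-3.08,0],1],
    [[0.6327,0.011,-0.687],[0,-3.08,0],1],
    [[0.6327,0.011,-0.687],[0,-3.08,0],1],
    [[0.6327,0.011,-0.687],[0,-3.08,0],1],
    [[0.6327,0.011,-0.687],[0,-3.08,0],1]
  ]
}}

```text
t: 2.0
tool_pos: [0.2694, 0.3869, 0.2285]
tool_rot: [-1.565, 0.144, -0.145]
contact_force: [1.2, 0.0, 0.2]
opening: 0.0851
```

Run:
```python
from h import *
show()
goto([0.60,-0.21,0.22],np.radians(79.4))
```

```text
t 2.0 tcp [0.2694 0.3869 0.2285] yaw z 79.44 down [ 0.001  0.    -1.   ] F [1.17 0.02 0.2 ] T [-0.015 -0.046 -0.023] op 0.0851 q [ 0.8  -0.33  1.96 -0.    1.51 -0.58]
shift [0.4344, 0.0085, -0.5262] turn [-0.03, 0.04, 0.04] q6 -0.582
```

>>> {"fn": "arm_command", "kwargs": {
  "steps": [
    [[0.434,0.008,-0.526],[0,0,0],1],
    [[0.434,0.008,-0.526],[0,0,0],1],
    [[0.434,0.008,-0.526],[0,0,0],1],
    [[0.434,0.008,-0.526],[0,0,0],1],
    [[0.434,0.008,-0.526],[0,0,0],1]
  ]
}}

```text
t: 2.5
tool_pos: [0.3904, 0.1679, 0.2259]
tool_rot: [-1.565, 0.143, -0.146]
contact_force: [1.5, 0.0, -0.2]
opening: 0.0852
```

Run:
```python
from h import *
show()
goto([0.60,-0.21,0.22],np.radians(79.4))
```

```text
t 2.5 tcp [0.3904 0.1679 0.2259] yaw z 79.46 down [ 0.002  0.001 -1.   ] F [ 1.53  0.04 -0.22] T [-0.04  -0.004  0.048] op 0.0852 q [ 0.23 -0.46  2.06  0.    1.54 -1.16]
shift [0.2752, 0.006, -0.3332] turn [-0.07, 0.06, 0.12] q6 -1.156
```

>>> {"fn": "arm_command", "kwargs": {
  "steps": [
    [[0.275,0.006,-0.333],[0,0,0],1],
    [[0.275,0.006,-0.333],[0,0,0],1],
    [[0.275,0.006,-0.333],[0,0,0],1],
    [[0.275,0.006,-0.333],[0,0,0],1],
    [[0.275,0.006,-0.333],[0,0,0],1]
  ]
}}

```text
t: 3.0
tool_pos: [0.5116, -0.0511, 0.2226]
tool_rot: [-1.565, 0.143, -0.147]
contact_force: [1.1, -0.1, -0.1]
opening: 0.0852
```

>>> {"fn": "arm_command", "kwargs": {
  "steps": [
    [[0.117,0.003,-0.142],[0,0,0],1],
    [[0.117,0.003,-0.142],[0,0,0],1],
    [[0.117,0.003,-0.142],[0,0,0],1],
    [[0.117,0.003,-0.142],[0,0,0],1],
    [[0.117,0.003,-0.142],[0,0,0],1]
  ]
}}

```text
t: 3.5
tool_pos: [0.6015, -0.2161, 0.219]
tool_rot: [-1.565, 0.146, -0.15]
contact_force: [-0.3, 0.7, 1.0]
opening: 0.0855
```

Run:
```python
from h import *
show()
goto([0.60,-0.21,0.22],np.radians(79.4))
p=shot("wrist","w2")
for nm in ["rack_top_hole","rack_top","basin"]: print(nm,[(np.round(d["position"],1).tolist(),round(d["confidence"],2)) for d in ctrl.boxes_of(p,nm)][:4])
```

```text
t 3.5 tcp [ 0.6015 -0.2161  0.219 ] yaw z 79.18 down [ 0.003  0.    -1.   ] F [-0.32  0.68  0.96] T [ 0.04   0.026 -0.049] op 0.0855 q [-0.46  0.09  1.59  0.    1.45 -1.84]
shift [-0.0026, -0.001, 0.0058] turn [-0.03, -0.22, 0.16] q6 -1.844
rack_top_hole [([14.6, 241.3], 0.62), ([144.6, 323.3], 0.6), ([11.0, 484.1], 0.49)]
rack_top [([147.8, 323.4], 0.68), ([14.4, 242.3], 0.57)]
basin [([153.9, 329.2], 0.95)]
```

View pics/w2.png

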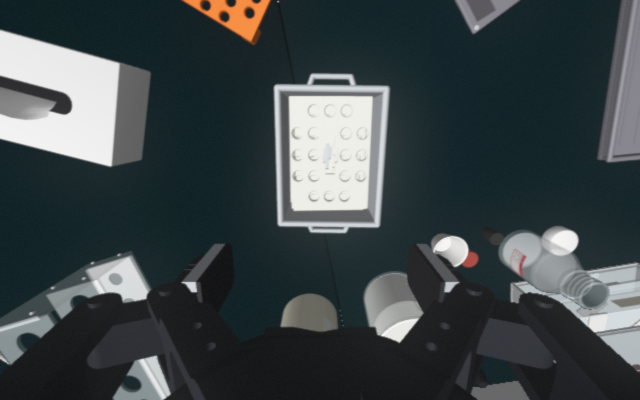

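Run:
```python
from h import *
crop("w2",75,240,260,400,5,"w2c")
```

```text
(no output)
```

View pics/w2c.png

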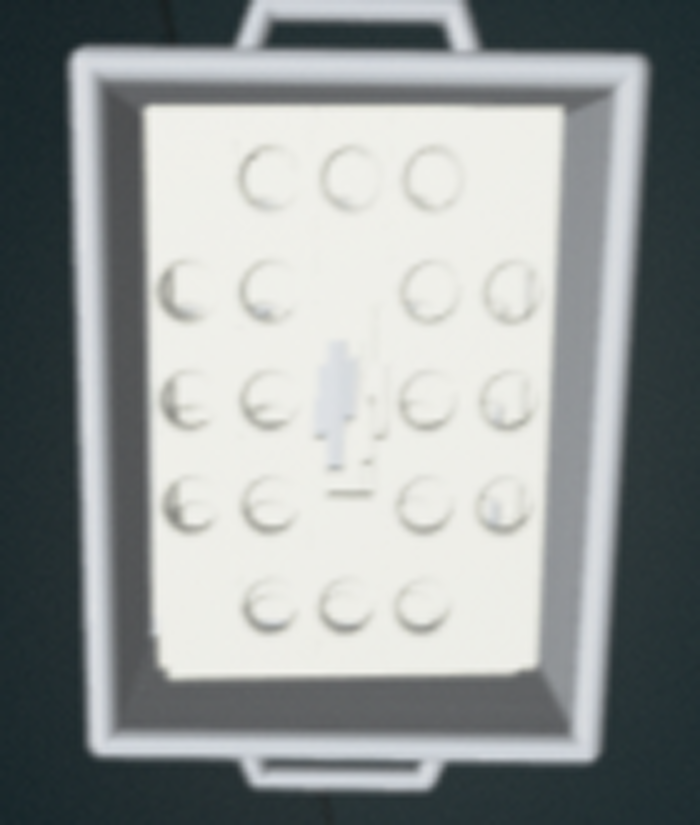

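Run:
```python
from h import *
p=load("w2")
P=lambda L,z:np.array([on_z(p,(x/5+260-.4,y/5+75-.4),z) for x,y in L])
def rep(n,L,z):
    q=P(L,z);d1=q[0]-q[2] if 0 else (q[0]+q[1]-q[2]-q[3])/2
    print(n,q[:,:2].round(4).tolist(),"c",q.mean(0).round(4),"size",np.linalg.norm(q[0]-q[3]).round(4),np.linalg.norm(q[1]-q[2]).round(4),np.linalg.norm(q[0]-q[1]).round(4),np.linalg.norm(q[3]-q[2]).round(4),"hdg",np.degrees(np.arctan2(-d1[1],-d1[0])).round(2))
# order: near-left, near-right, far-right, far-left (image top = near robot)
rep("plate",[(145,105),(563,107),(539,668),(158,672)],.073)
rep("holesA",[(187,290),(510,291),(503,505),(189,504)],.073)
rep("holesB",[(268,178),(433,178),(422,605),(270,605)],.073)
rep("rim outer",[(70,48),(648,57),(600,760),(90,755)],.077)
rep("foldin",[(102,80),(613,87),(573,738),(113,732)],.077)
b=P([(350,178),(346,605),(187,400),(508,400)],.073);print(b.round(4),b.mean(0))
```

```text
plate [[0.5103, -0.2283], [0.5253, -0.1517], [0.6329, -0.172], [0.6189, -0.2495]] c [ 0.5718 -0.2004  0.073 ] size 0.1107 0.1095 0.0781 0.0788 hdg -10.89
holesA [[0.5447, -0.2276], [0.5566, -0.1664], [0.5977, -0.1741], [0.5857, -0.2359]] c [ 0.5712 -0.201   0.073 ] size 0.0418 0.0418 0.0623 0.0629 hdg -11.03
holesB [[0.5274, -0.2082], [0.5332, -0.1776], [0.6151, -0.1935], [0.6092, -0.224]] c [ 0.5712 -0.2008  0.073 ] size 0.0834 0.0834 0.0312 0.031 hdg -10.96
rim outer [[0.4985, -0.2392], [0.5198, -0.1359], [0.6537, -0.1629], [0.6327, -0.2666]] c [ 0.5762 -0.2012  0.077 ] size 0.137 0.1366 0.1055 0.1057 hdg -11.46
foldin [[0.5049, -0.2347], [0.5237, -0.1429], [0.6478, -0.1678], [0.6287, -0.2608]] c [ 0.5763 -0.2015  0.077 ] size 0.1265 0.1266 0.0937 0.095 hdg -11.61
[[ 0.5303 -0.193   0.073 ]
 [ 0.6122 -0.2088  0.073 ]
 [ 0.5653 -0.232   0.073 ]
 [ 0.5772 -0.17    0.073 ]] [ 0.57122671 -0.20094148  0.073     ]
```

Run:
```python
from h import *
goto([0.633,-0.213,0.14],np.radians(79.04))
```

```text
shift [0.0323, 0.0798, 0.0042] turn [-0.1, 0.42, 0.15] q6 -1.844
```

>>> {"fn": "arm_command", "kwargs": {
  "steps": [
    [[0.032,0.08,0.004],[0,0.4,0],1],
    [[0.032,0.08,0.004],[0,0.4,0],1],
    [[0.032,0.08,0.004],[0,0.4,0],1],
    [[0.032,0.08,0.004],[0,0.4,0],1]
  ]
}}

```text
t: 4.1
tool_pos: [0.632, -0.2118, 0.1398]
tool_rot: [-1.564, 0.148, -0.15]
contact_force: [0.6, -0.5, -0.0]
opening: 0.0857
```

Run:
```python
from h import *
show()
p=shot("wrist","w3");print(p["world_from_camera"][:3,3],proj(p,[.5712,-.2009,.073]))
u,v=proj(p,[.5712,-.2009,.073]).astype(int)
crop("w3",v-40,v+40,u-40,u+40,9,"w3c")
```

```text
t 4.1 tcp [ 0.632  -0.2118  0.1398] yaw z 79.14 down [ 0.001  0.002 -1.   ] F [ 0.64 -0.51 -0.03] T [-0.026 -0.03  -0.031] op 0.0857 q [-0.44  0.22  1.59  0.    1.34 -1.82]
[ 0.56798294 -0.1994321   0.28150892] [318.39182646 125.50380063]
```

View pics/w3.png

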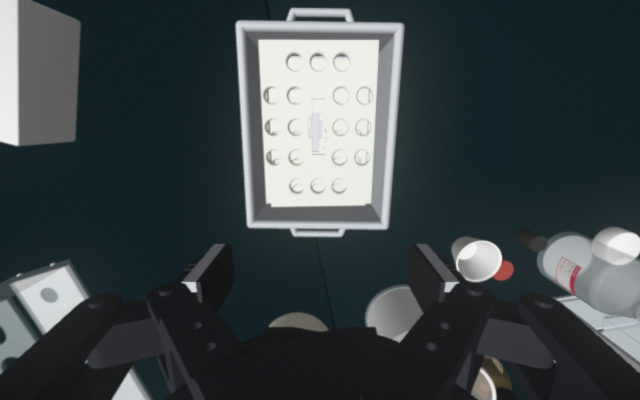

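View pics/w3c.png

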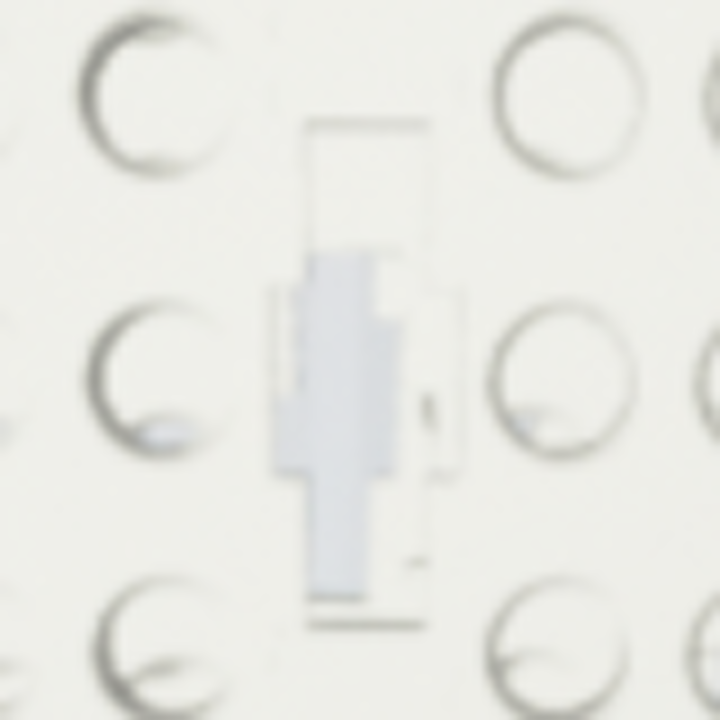

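Run:
```python
from h import *
a=cv2.imread("pics/w3.png");a=a[85:165,278:358].astype(float)
a=cv2.resize(a,None,fx=9,fy=9,interpolation=cv2.INTER_CUBIC)
b=np.clip((a-205)*6,0,255).astype(np.uint8);cv2.imwrite("pics/w3e.png",b)
```

```text
(no output)
```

View pics/w3e.png

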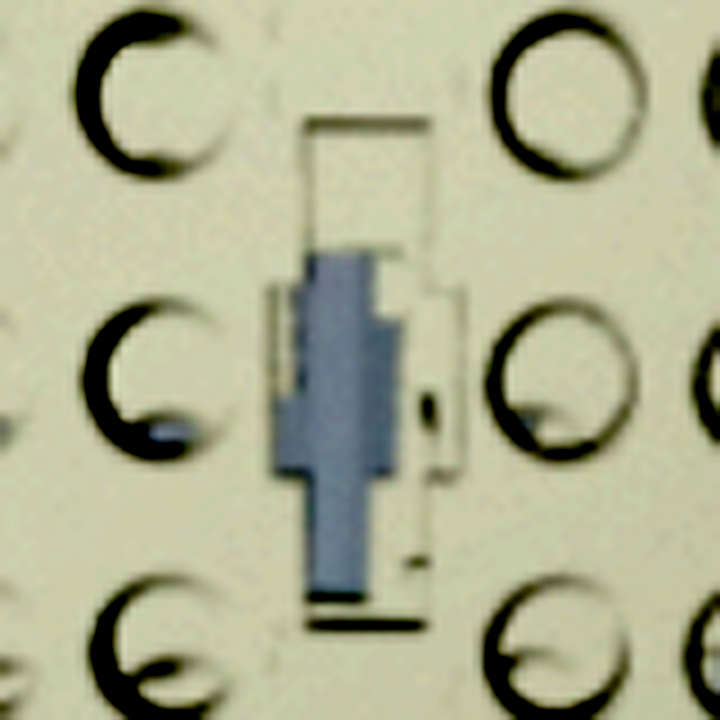

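Run:
```python
from h import *
p=load("w3")
f=lambda x,y,z:on_z(p,(x/9+278-.44,y/9+85-.44),z)
a=np.radians(-10.96);ex=np.array([np.cos(a),np.sin(a)]);ey=np.array([-ex[1],ex[0]])
c0=None
for n,x,y,z in [("top",367,(122+627)/2,.073),("topsq",366,381.5,.073),("mid",346.5,478,.048),("bot",322.7,397,.025),("nadir",0,0,0)]:
    if n=="nadir": print("nadir px",(proj(p,p["world_from_camera"][:3,3]-[0,0,.2])-[278,85])*9);break
    c=f(x,y,z)[:2]; 
    if c0 is None:c0=c
    print(n,c.round(4),"rel basin frame",(ex@(c-[.5762,-.2013])).round(4),(ey@(c-[.5762,-.2013])).round(4))
# extents check
for n,L,z in [("topslot",[(367,122),(367,627)],.073),("midsq",[(346,395),(346,562)],.05),("botsq",[(322,320),(322,473)],.027),("botsqtofar",[(322,473),(322,597)],.027),("midslotw",[(293,340),(400,340)],.05)]:
    q=[f(x,y,z) for x,y in L];print(n,np.linalg.norm(q[0]-q[1]).round(4))
```

```text
top [ 0.5716 -0.201 ] rel basin frame -0.0045 -0.0006
topsq [ 0.5721 -0.2012] rel basin frame -0.004 -0.0007
mid [ 0.5803 -0.2046] rel basin frame 0.0047 -0.0025
bot [ 0.5737 -0.2059] rel basin frame -0.0016 -0.005
nadir px [374.32799686 318.38877326]
topslot 0.0378
midsq 0.0142
botsq 0.014
botsqtofar 0.0117
midslotw 0.0091
```

Run:
```python
from h import *
goto([0.45,-0.005,0.22],np.radians(116.5))
```

```text
shift [-0.2185, -0.079, 0.1694] turn [0.02, -37.38, 0.27] q6 -1.818
```

>>> {"fn": "arm_command", "kwargs": {
  "steps": [
    [[0,-0.05,0.0],[0,0,0],1],
    [[-0.04,-0.08,0.03],[0,-8,0],1],
    [[-0.08,-0.08,0.06],[0,-16,0],1],
    [[-0.12,-0.08,0.09],[0,-24,0],1],
    [[-0.16,-0.08,0.125],[0,-32,0],1]
  ]
}}

```text
t: 4.65
tool_pos: [0.5055, -0.0676, 0.2253]
tool_rot: [-1.554, -0.302, 0.285]
contact_force: [0.4, 0.8, -0.1]
opening: 0.0854
```

Run:
```python
from h import *
show();goto([0.45,-0.005,0.22],np.radians(116.5))
```

```text
t 4.65 tcp [ 0.5055 -0.0676  0.2253] yaw z 111.4 down [ 0.011 -0.001 -1.   ] F [ 0.39  0.77 -0.08] T [-0.001 -0.047  0.06 ] op 0.0854 q [-0.28 -0.23  1.89  0.    1.47 -2.22]
shift [-0.0289, 0.0046, 0.0786] turn [0.34, -5.1, 0.56] q6 -2.225
```

>>> {"fn": "arm_command", "kwargs": {
  "steps": [
    [[-0.029,0.005,0.079],[0.3,-5.1,0.5],1],
    [[-0.029,0.005,0.079],[0.3,-5.1,0.5],1],
    [[-0.029,0.005,0.079],[0.3,-5.1,0.5],1],
    [[-0.029,0.005,0.079],[0.3,-5.1,0.5],1]
  ]
}}

```text
t: 5.05
tool_pos: [0.4503, -0.0044, 0.2225]
tool_rot: [-1.543, -0.369, 0.359]
contact_force: [-0.5, -1.1, 0.5]
opening: 0.0858
```

Run:
```python
from h import *
show()
p=shot("wrist","w4");
for nm in ["key_grip","key_stand"]: print(nm,[(np.round(d["position"],1).tolist(),round(d["confidence"],2)) for d in ctrl.boxes_of(p,nm)][:4])
u,v=proj(p,[.4277,-.0147,.14]).astype(int);print(u,v)
crop("w4",max(0,v-60),v+60,u-80,u+80,5,"w4c")
```

```text
t 5.05 tcp [ 0.4503 -0.0044  0.2225] yaw z 116.58 down [ 0.007 -0.002 -1.   ] F [-0.49 -1.06  0.48] T [-0.084 -0.046  0.014] op 0.0858 q [-0.18 -0.39  2.02 -0.    1.51 -2.21]
key_grip [([170.2, 326.7], 0.75)]
key_stand [([149.2, 324.1], 0.68)]
322 173
```

View pics/w4c.png

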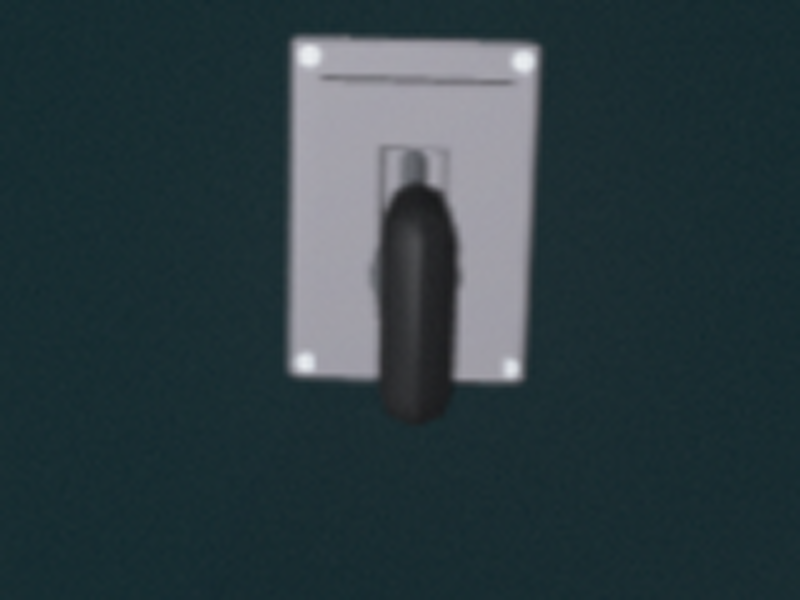

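Run:
```python
from h import *
p=load("w4")
f=lambda x,y,z:on_z(p,(x/5+242-.4,y/5+113-.4),z)
q=np.array([f(*c,.005) for c in [(292,38),(540,44),(524,381),(289,376)]])
d=(q[3]+q[2]-q[0]-q[1]);print("foot",q.mean(0).round(4),np.linalg.norm(q[0]-q[3]),np.linalg.norm(q[0]-q[1]),np.degrees(np.arctan2(d[1],d[0])))
a,b=f(418,185,.138),f(415,422,.138);print(a.round(4),b.round(4),"mid",((a+b)/2).round(4),np.linalg.norm(a-b),np.degrees(np.arctan2(*(b-a)[1::-1])))
l,r=f(380,320,.135),f(457,320,.135);print("w",np.linalg.norm(l-r),((l+r)/2).round(4))
goto([.4285,-.0148,.101],np.radians(116.3))
```

```text
foot [ 0.4288 -0.0118  0.005 ] 0.08261939642742654 0.05907498168738253 25.143400379282216
[ 0.4103 -0.021   0.138 ] [ 0.4442 -0.0044  0.138 ] mid [ 0.4272 -0.0127  0.138 ] 0.037736614853153515 26.104051172377872
w 0.012302229852699548 [ 0.4295 -0.0111  0.135 ]
shift [-0.0243, 0.1199, 0.0017] turn [0.14, 0.15, 0.17] q6 -2.21
```

Run:
```python
from h import *
goto([.4280,-.0122,.101],np.radians(115.7))
```

```text
shift [-0.0236, 0.1199, 0.0043] turn [0.14, 0.75, 0.17] q6 -2.21
```

>>> {"fn": "arm_command", "kwargs": {
  "steps": [
    [[-0.0236,0.02,0.0043],[0.14,0.75,0.17],1],
    [[-0.0236,0.05,0.0043],[0.14,0.75,0.17],1],
    [[-0.0236,0.08,0.0043],[0.14,0.75,0.17],1],
    [[-0.0236,0.105,0.0043],[0.14,0.75,0.17],1],
    [[-0.0236,0.12,0.0043],[0.14,0.75,0.17],1]
  ]
}}

```text
t: 5.7
tool_pos: [0.4273, -0.0129, 0.0987]
tool_rot: [-1.541, -0.348, 0.353]
contact_force: [0.6, -0.6, -0.2]
opening: 0.0852
```

Run:
```python
from h import *
show();goto([.4280,-.0122,.101],np.radians(115.7))
```

```text
t 5.7 tcp [ 0.4273 -0.0129  0.0987] yaw z 115.6 down [-0.003  0.001 -1.   ] F [ 0.63 -0.57 -0.24] T [ 0.021  0.013 -0.002] op 0.0852 q [-0.2  -0.33  2.18 -0.    1.29 -2.22]
shift [0.0009, -0.0023, 0.0003] turn [-0.11, -0.1, -0.16] q6 -2.222
```

Close gently, letting the TCP settle.

>>> {"fn": "arm_command", "kwargs": {
  "steps": [
    [[0.0009,-0.002,0.0003],[-0.1,0,-0.16],1],
    [[0.0009,-0.002,0.0003],[-0.1,0,-0.16],0],
    [[0.0009,-0.002,0.0003],[-0.1,0,-0.16],0],
    [[0.0009,-0.002,0.0003],[-0.1,0,-0.16],0],
    [[0.0009,-0.002,0.0003],[-0.1,0,-0.16],0]
  ],
  "force": 60
}}

```text
t: 6.2
tool_pos: [0.4287, -0.0124, 0.1018]
tool_rot: [-1.543, -0.352, 0.349]
contact_force: [0.6, -0.3, 0.4]
opening: 0.0279
```

>>> {"fn": "arm_command", "kwargs": {
  "steps": [
    [[0,0,0],[0,0,0],0],
    [[0,0,0],[0,0,0],0],
    [[0,0,0],[0,0,0],0],
    [[0,0,0],[0,0,0],0]
  ]
}}

```text
t: 6.6
tool_pos: [0.4291, -0.0124, 0.1023]
tool_rot: [-1.543, -0.352, 0.348]
contact_force: [-0.4, 0.3, 2.2]
opening: 0.011
```

Run:
```python
from h import *
show()
```

```text
t 6.6 tcp [ 0.4291 -0.0124  0.1023] yaw z 115.6 down [ 0.003 -0.    -1.   ] F [-0.4   0.32  2.18] T [0.144 0.113 0.006] op 0.011 q [-0.2  -0.33  2.18  0.    1.29 -2.22]
```

>>> {"fn": "arm_command", "kwargs": {
  "steps": [
    [[0,-0.01,0],[0,0,0],0],
    [[0,-0.03,0],[0,0,0],0],
    [[0,-0.055,0],[0,0,0],0],
    [[0,-0.085,0],[0,0,0],0],
    [[0,-0.115,0],[0,0,0],0]
  ]
}}

```text
t: 7.1
tool_pos: [0.4282, -0.0123, 0.2182]
tool_rot: [-1.543, -0.352, 0.349]
contact_force: [0.9, -1.2, -1.0]
opening: 0.0114
```

Run:
```python
from h import *
show();shot("wrist","w5");shot("side","s5");goto([.52,-.19,.23],np.radians(79.04))
```

```text
t 7.1 tcp [ 0.4282 -0.0123  0.2182] yaw z 115.6 down [ 0.002 -0.    -1.   ] F [ 0.86 -1.16 -0.97] T [-0.    -0.006 -0.021] op 0.0114 q [-0.2  -0.44  2.06  0.    1.52 -2.22]
shift [0.0036, -0.006, -0.1982] turn [0.21, 36.57, 0.65] q6 -2.221
```

View pics/w5.png

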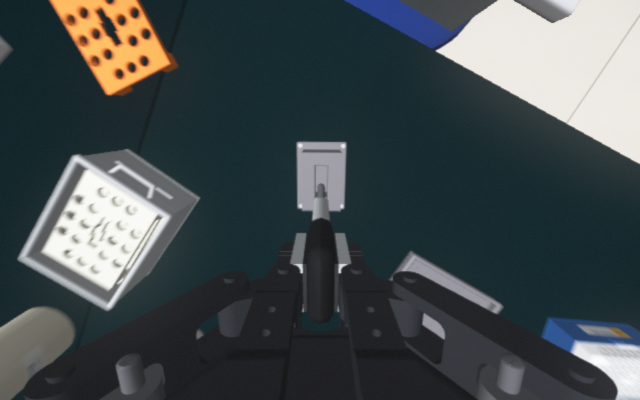

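View pics/s5.png

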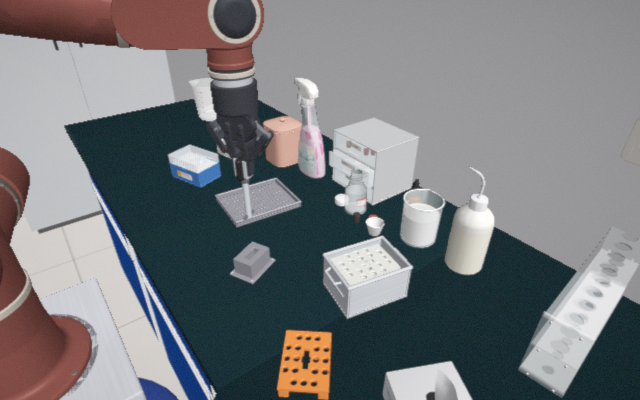

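Run:
```python
from h import *
crop("w5",170,330,270,370,5,"w5c")
p=load("w5");x,r,o=pose()
z=.2182-.019-.112
for dx in(-.002,0,.002): print(dx,"tip proj",proj(p,x+r.apply([dx,.093,0])),"pin",proj(p,x+r.apply([dx,.085,0])),"griptop",proj(p,x+r.apply([dx,-.041,0])))
```

```text
-0.002 tip proj [317.67533994 204.09858884] pin [317.64950534 206.79405781] griptop [316.76325251 299.26178339]
0 tip proj [317.6810025  206.43299881] pin [317.65541283 209.20031081] griptop [316.77974173 303.89692965]
0.002 tip proj [317.68664118 208.75756666] pin [317.66129458 211.59608174] griptop [316.79608028 308.48972153]
```

View pics/w5c.png

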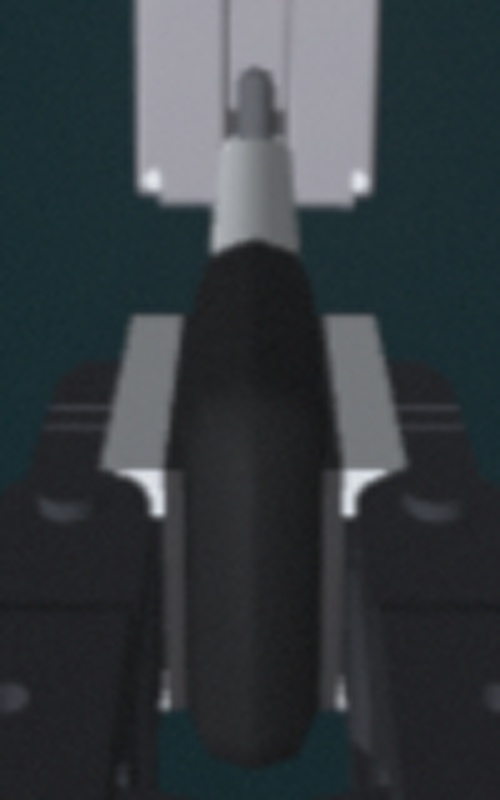

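Run:
```python
from h import *
p=load("w5");x,r,o=pose()
for dx in(-.004,-.002,0,.002):
  print(dx,"pin near end",proj(p,x+r.apply([dx-.017,.084,0])),"grip top far",proj(p,x+r.apply([dx+.016,-.041,0])),"grip top near",proj(p,x+r.apply([dx-.016,-.041,0])),"pad tips near edge",proj(p,x+r.apply([-.011,0,.0])))
```

```text
-0.004 pin near end [317.58839951 183.65543376] grip top far [316.8755836  330.83823012] grip top near [316.60771044 255.53866416] pad tips near edge [317.16132255 236.28255712]
-0.002 pin near end [317.59459464 186.17492771] grip top far [316.89106001 335.18867328] grip top near [316.62565482 260.58285715] pad tips near edge [317.16132255 236.28255712]
0 pin near end [317.60076209 188.68316667] grip top far [316.90639939 339.50059555] grip top near [316.6434282  265.57898149] pad tips near edge [317.16132255 236.28255712]
0.002 pin near end [317.60690206 191.18022588] grip top far [316.92160354 343.7745063 ] grip top near [316.66103301 270.52772101] pad tips near edge [317.16132255 236.28255712]
```

Run:
```python
from h import *
goto([.572,-.203,.205],np.radians(79.04))
```

```text
shift [0.0447, 0.0197, -0.2322] turn [0.21, 36.57, 0.65] q6 -2.221
```

>>> {"fn": "arm_command", "kwargs": {
  "steps": [
    [[0.007,0.003,-0.03],[0,5,0],0],
    [[0.017,0.006,-0.075],[0.1,12,0.3],0],
    [[0.026,0.011,-0.12],[0.1,19,0.3],0],
    [[0.035,0.015,-0.165],[0.2,26,0.5],0],
    [[0.043,0.019,-0.21],[0.2,33,0.6],0]
  ]
}}

```text
t: 7.7
tool_pos: [0.561, -0.1849, 0.2033]
tool_rot: [-1.568, 0.107, -0.104]
contact_force: [1.1, 1.4, -1.4]
opening: 0.0112
```

Run:
```python
from h import *
show();goto([.572,-.203,.19],np.radians(79.04))
```

```text
t 7.7 tcp [ 0.561  -0.1849  0.2033] yaw z 82.31 down [-0.002  0.001 -1.   ] F [ 1.09  1.39 -1.37] T [ 0.079 -0.026  0.019] op 0.0112 q [-0.44 -0.01  1.72  0.    1.43 -1.88]
shift [0.0133, 0.0133, -0.0164] turn [-0.03, 3.27, -0.1] q6 -1.881
```

>>> {"fn": "arm_command", "kwargs": {
  "steps": [
    [[0.0133,0.006,-0.0164],[0,3.27,-0.1],0],
    [[0.0133,0.0133,-0.0164],[0,3.27,-0.1],0],
    [[0.0133,0.0133,-0.0164],[0,3.27,-0.1],0],
    [[0.0133,0.0133,-0.0164],[0,3.27,-0.1],0]
  ]
}}

```text
t: 8.1
tool_pos: [0.571, -0.2019, 0.1889]
tool_rot: [-1.564, 0.151, -0.148]
contact_force: [0.1, -0.0, -1.6]
opening: 0.0113
```

Run:
```python
from h import *
show();p=shot("wrist","w6");crop("w6",110,240,250,390,5,"w6c")
x,r,o=pose()
print(proj(p,x+r.apply([0,.093,0])))
```

```text
t 8.1 tcp [ 0.571  -0.2019  0.1889] yaw z 79.11 down [-0.002  0.002 -1.   ] F [ 0.08 -0.03 -1.62] T [ 0.01   0.036 -0.013] op 0.0113 q [-0.46  0.04  1.7   0.    1.41 -1.84]
[319.8014651  202.06880279]
```

View pics/w6c.png

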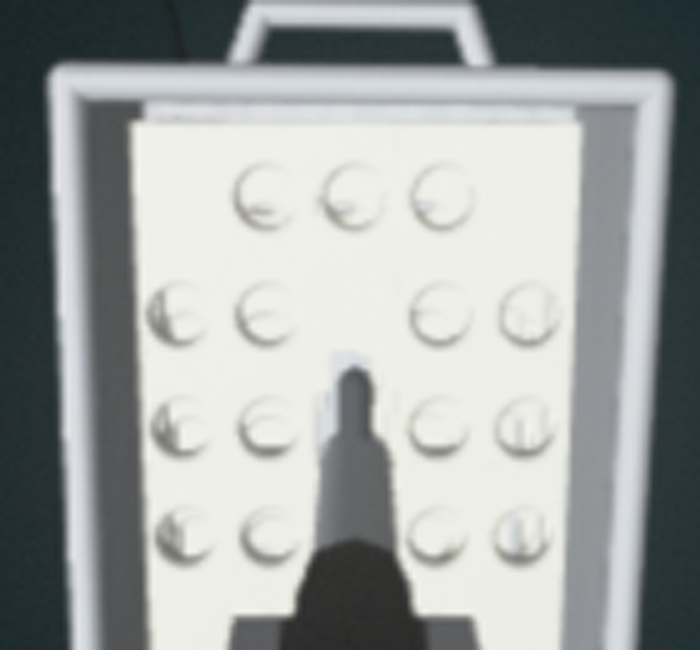

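Run:
```python
from h import *
p=load("w6");x,r,o=pose()
f=lambda c,z:on_z(p,(c[0]/5+250-.4,c[1]/5+110-.4),z)
hc=np.mean([f(c,.073) for c in[(178,432),(265,430),(437,429),(526,428),(177,316),(266,315),(440,314),(528,314),(185,537),(269,536),(436,534),(521,534)]],0)
pe=f((354,368),x[2]-.084)
print("rack",hc,"pin end",pe)
loc=lambda q:(r.inv().apply(q-x)).round(4)
print("tool frame rack",loc(hc),"pin end",loc(pe),"-> key axis x",loc(pe)[0]+.017)
for dx in(-.002,0,.002,.004): print(dx, (proj(p,x+r.apply([dx-.017,.084,0]))+.4-[250,110])*5)
print((proj(p,x+r.apply([-.011,0,.0]))+.4-[250,110])*5)
```

```text
rack [ 0.57148341 -0.20151404  0.073     ] pin end [ 0.55381807 -0.19786808  0.10569311]
tool frame rack [1.000e-04 1.167e-01 2.000e-04] pin end [-0.018   0.084   0.0005] -> key axis x -0.0009999999999999974
-0.002 [350.87404203 361.56230075]
0 [350.88229524 373.98472198]
0.002 [350.89051115 386.35099729]
0.004 [350.89869    398.66150648]
[350.03273571 601.40817766]
```

Run:
```python
from h import *
x,r,o=pose()
p=load("w6");T=p["world_from_camera"];print(r.inv().apply(T[:3,3]-x).round(4),(r.inv()*R.from_matrix(T[:3,:3])).as_euler('xyz',degrees=True).round(2))
x=np.array([.4282,-.0123,.2182]);r=R.from_rotvec([-1.543,-.352,.349])
p=load("w5");T=p["world_from_camera"];print(r.inv().apply(T[:3,3]-x).round(4),(r.inv()*R.from_matrix(T[:3,:3])).as_euler('xyz',degrees=True).round(2))
x=np.array([.632,-.2118,.1398]);r=R.from_rotvec([-1.564,.148,-.15])
p=load("w3");T=p["world_from_camera"];print(r.inv().apply(T[:3,3]-x).round(4),(r.inv()*R.from_matrix(T[:3,:3])).as_euler('xyz',degrees=True).round(2))
```

```text
[-0.0652 -0.1411  0.0003] [109.97 -89.98 -35.05]
[-0.065  -0.1418 -0.0003] [ 57.28 -89.99  17.58]
[-0.065  -0.1418  0.0003] [-137.75  -89.98 -147.43]
```

Run:
```python
from h import *
x,r,o=pose()
for n,x,r in [("w6",x,r),("w5",np.array([.4282,-.0123,.2182]),R.from_rotvec([-1.543,-.352,.349])),("w3",np.array([.632,-.2118,.1398]),R.from_rotvec([-1.564,.148,-.15])),("w2",np.array([.6015,-.2161,.219]),R.from_rotvec([-1.565,.146,-.15])),("w4",np.array([.4503,-.0044,.2225]),R.from_rotvec([-1.543,-.369,.359]))]:
    p=load(n);T=p["world_from_camera"];print(n,np.round(r.inv().as_matrix()@T[:3,:3],4).tolist(),proj(p,x+r.apply([-.011,0,0])))
```

```text
w6 [[0.0003, -0.9655, -0.2603], [-0.0002, 0.2603, -0.9655], [1.0, 0.0003, -0.0001]] [319.60654714 229.88163553]
w5 [[0.0001, -0.9653, -0.2612], [0.0, 0.2612, -0.9653], [1.0, 0.0001, 0.0001]] [320.6822494  228.73075109]
w3 [[-0.0002, -0.9651, -0.2617], [-0.0001, 0.2617, -0.9651], [1.0, -0.0002, -0.0002]] [319.49168071 228.62811965]
w2 [[0.0004, -0.9651, -0.2619], [0.0005, 0.2619, -0.9651], [1.0, 0.0002, 0.0006]] [319.54400202 228.74020189]
w4 [[0.0002, -0.9651, -0.2618], [0.0008, 0.2618, -0.9651], [1.0, 0.0, 0.0009]] [320.80336681 228.75211959]
```

Run:
```python
from h import *
show();goto([.5726,-.2020,.170],np.radians(79.04))
```

```text
t 8.15 tcp [ 0.5714 -0.2018  0.1897] yaw z 79.12 down [-0.001  0.001 -1.   ] F [-0.14 -0.24 -1.11] T [-0.063  0.006  0.008] op 0.0114 q [-0.46  0.04  1.7   0.    1.41 -1.84]
shift [0.0012, 0.0197, 0.0] turn [-0.05, 0.08, -0.05] q6 -1.844
```

>>> {"fn": "arm_command", "kwargs": {
  "steps": [
    [[0.001,0.008,-0.0003],[0,0,0],0],
    [[0.001,0.016,-0.0003],[0,0,0],0],
    [[0.001,0.0195,-0.0003],[0,0,0],0],
    [[0.001,0.0195,-0.0003],[0,0,0],0]
  ]
}}

```text
t: 8.55
tool_pos: [0.5716, -0.2018, 0.1689]
tool_rot: [-1.564, 0.151, -0.147]
contact_force: [-0.0, 0.2, -1.2]
opening: 0.0114
```

Run:
```python
from h import *
show();p=shot("wrist","w7");crop("w7",110,240,250,390,5,"w7c")
```

```text
t 8.55 tcp [ 0.5716 -0.2018  0.1689] yaw z 79.14 down [-0.002  0.002 -1.   ] F [-0.03  0.21 -1.24] T [0.024 0.008 0.012] op 0.0114 q [-0.46  0.06  1.72  0.    1.37 -1.84]
```

View pics/w7c.png

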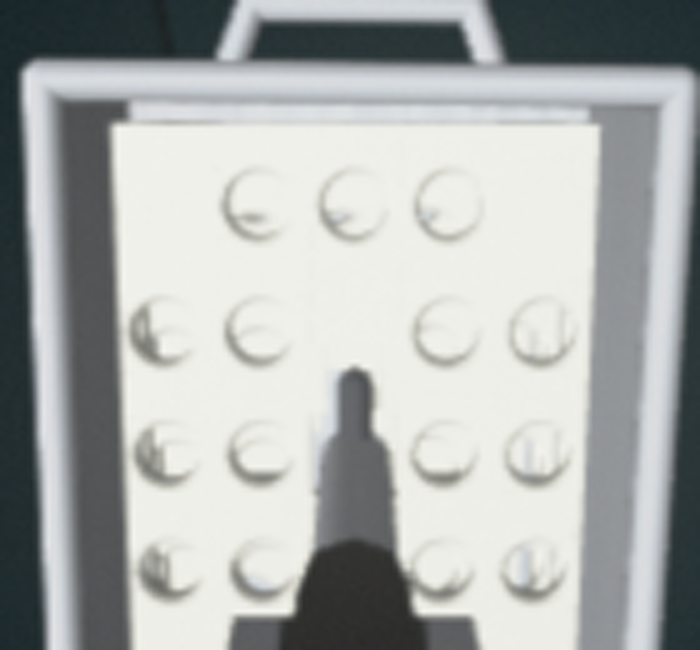

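Run:
```python
from h import *
p=load("w7");x,r,o=pose()
f=lambda c,z:on_z(p,(c[0]/5+250-.4,c[1]/5+110-.4),z)
hc=np.mean([f(c,.073) for c in[(166,455),(260,454),(443,453),(537,453),(163,332),(258,331),(444,330),(541,330),(171,570),(262,569),(441,568),(533,567),]],0)
pe=f((354.5,368),x[2]-.084)
loc=lambda q:(r.inv().apply(q-x)).round(4)
print("tool frame rack",loc(hc),"pin end",loc(pe),"-> key axis x",loc(pe)[0]+.017,hc)
show()
```

```text
tool frame rack [-0.0006  0.0966  0.0003] pin end [-0.0179  0.084   0.0008] -> key axis x -0.000899999999999998 [ 0.57128057 -0.20144617  0.073     ]
t 8.6 tcp [ 0.572  -0.202   0.1696] yaw z 79.13 down [-0.002  0.001 -1.   ] F [ 0.45 -0.4  -2.66] T [-0.009  0.048  0.005] op 0.0111 q [-0.46  0.06  1.71  0.    1.37 -1.84]
```

>>> {"fn": "arm_command", "kwargs": {
  "steps": [
    [[0.0002,0.002,-0.0005],[0,0,0],0],
    [[0.0002,0.004,-0.0005],[0,0,0],0],
    [[0.0002,0.006,-0.0005],[0,0,0],0],
    [[0.0002,0.008,-0.0005],[0,0,0],0],
    [[0.0002,0.008,-0.0005],[0,0,0],0]
  ]
}}

```text
t: 9.1
tool_pos: [0.5719, -0.2025, 0.1611]
tool_rot: [-1.564, 0.151, -0.147]
contact_force: [-0.7, 0.2, -1.3]
opening: 0.0113
```

Run:
```python
from h import *
show()
```

```text
t 9.1 tcp [ 0.5719 -0.2025  0.1611] yaw z 79.13 down [-0.002  0.002 -1.   ] F [-0.68  0.18 -1.28] T [ 0.012  0.005 -0.011] op 0.0113 q [-0.46  0.06  1.72  0.    1.36 -1.84]
```

>>> {"fn": "arm_command", "kwargs": {
  "steps": [
    [[0,0.002,0],[0,0,0],0],
    [[0,0.004,0],[0,0,0],0],
    [[0,0.006,0],[0,0,0],0],
    [[0,0.008,0],[0,0,0],0],
    [[0,0.008,0],[0,0,0],0]
  ]
}}

```text
t: 9.6
tool_pos: [0.5716, -0.2023, 0.1526]
tool_rot: [-1.564, 0.151, -0.146]
contact_force: [-0.5, -0.1, -1.6]
opening: 0.0114
```

Run:
```python
from h import *
show()
```

```text
t 9.6 tcp [ 0.5716 -0.2023  0.1526] yaw z 79.13 down [-0.003  0.002 -1.   ] F [-0.51 -0.1  -1.6 ] T [-0.064 -0.02  -0.061] op 0.0114 q [-0.46  0.07  1.73  0.    1.35 -1.84]
```

>>> {"fn": "arm_command", "kwargs": {
  "steps": [
    [[0.002,0,-0.0005],[0,0,0],0],
    [[0.004,0,-0.001],[0,0,0],0],
    [[0.006,0,-0.0014],[0,0,0],0],
    [[0.008,0,-0.0018],[0,0,0],0],
    [[0.0091,0,-0.002],[0,0,0],0]
  ]
}}

```text
t: 10.1
tool_pos: [0.5804, -0.2061, 0.1526]
tool_rot: [-1.564, 0.151, -0.146]
contact_force: [-0.7, -0.4, -1.6]
opening: 0.0113
```

>>> {"fn": "arm_command", "kwargs": {
  "steps": [
    [[0.0005,0,0],[0,0,0],0],
    [[0.0005,0,0],[0,0,0],0]
  ]
}}

```text
t: 10.3
tool_pos: [0.581, -0.2063, 0.1526]
tool_rot: [-1.564, 0.151, -0.147]
contact_force: [-0.8, -0.5, -1.3]
opening: 0.0117
```

Run:
```python
from h import *
show();p=shot("wrist","w8");crop("w8",110,240,250,390,5,"w8c")
```

```text
t 10.3 tcp [ 0.581  -0.2063  0.1526] yaw z 79.13 down [-0.003  0.002 -1.   ] F [-0.81 -0.55 -1.33] T [-0.013  0.024 -0.023] op 0.0117 q [-0.46  0.09  1.7   0.    1.35 -1.84]
```

View pics/w8c.png

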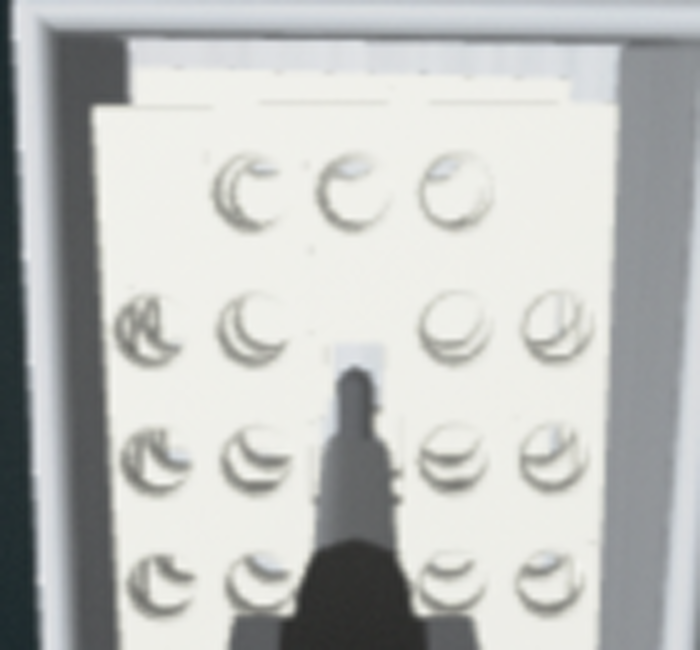

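>>> {"fn": "arm_command", "kwargs": {
  "steps": [
    [[0,0.002,0],[0,0,0],0],
    [[0,0.004,0],[0,0,0],0],
    [[0,0.006,0],[0,0,0],0],
    [[0,0.008,0],[0,0,0],0],
    [[0,0.0095,0],[0,0,0],0]
  ]
}}

```text
t: 10.85
tool_pos: [0.5808, -0.2062, 0.1428]
tool_rot: [-1.564, 0.151, -0.146]
contact_force: [-0.1, 0.2, -1.5]
opening: 0.0113
```

Run:
```python
from h import *
show()
```

```text
t 10.85 tcp [ 0.5808 -0.2062  0.1428] yaw z 79.13 down [-0.003  0.002 -1.   ] F [-0.11  0.19 -1.51] T [-0.004 -0.044 -0.066] op 0.0113 q [-0.46  0.1   1.71  0.    1.33 -1.84]
```

>>> {"fn": "arm_command", "kwargs": {
  "steps": [
    [[0,0.0015,0],[0,0,0],0],
    [[0,0.003,0],[0,0,0],0],
    [[0,0.0045,0],[0,0,0],0],
    [[0,0.0045,0],[0,0,0],0]
  ]
}}

```text
t: 11.25
tool_pos: [0.5806, -0.2061, 0.1379]
tool_rot: [-1.564, 0.152, -0.146]
contact_force: [-0.0, -1.4, -1.3]
opening: 0.0114
```

Run:
```python
from h import *
show()
```

```text
t 11.25 tcp [ 0.5806 -0.2061  0.1379] yaw z 79.13 down [-0.003  0.002 -1.   ] F [-0.05 -1.36 -1.34] T [ 0.007 -0.024 -0.015] op 0.0114 q [-0.46  0.11  1.71  0.    1.32 -1.84]
```

>>> {"fn": "arm_command", "kwargs": {
  "steps": [
    [[0,0.0015,0],[0,0,0],0],
    [[0,0.003,0],[0,0,0],0],
    [[0,0.0045,0],[0,0,0],0],
    [[0,0.006,0],[0,0,0],0],
    [[0,0.007,0],[0,0,0],0]
  ]
}}

```text
t: 11.75
tool_pos: [0.5805, -0.2061, 0.1307]
tool_rot: [-1.564, 0.152, -0.146]
contact_force: [0.0, -0.7, -1.2]
opening: 0.0112
```

Run:
```python
from h import *
show()
```

```text
t 11.75 tcp [ 0.5805 -0.2061  0.1307] yaw z 79.13 down [-0.004  0.002 -1.   ] F [ 0.   -0.66 -1.17] T [0.01  0.022 0.005] op 0.0112 q [-0.46  0.11  1.72  0.    1.31 -1.84]
```

Run:
```python
from h import *
show();goto([.5734,-.2072,.1305],np.radians(79.04))
```

```text
t 11.75 tcp [ 0.5805 -0.2061  0.1307] yaw z 79.13 down [-0.004  0.002 -1.   ] F [ 0.   -0.66 -1.17] T [0.01  0.022 0.005] op 0.0112 q [-0.46  0.11  1.72  0.    1.31 -1.84]
shift [-0.0068, 0.0002, -0.0024] turn [-0.1, 0.09, -0.24] q6 -1.843
```

>>> {"fn": "arm_command", "kwargs": {
  "steps": [
    [[-0.0015,0,-0.0006],[-0.1,0,-0.2],0],
    [[-0.003,0,-0.0012],[-0.1,0,-0.2],0],
    [[-0.0045,0,-0.0018],[-0.1,0,-0.2],0],
    [[-0.006,0,-0.0024],[-0.1,0,-0.2],0],
    [[-0.0069,0,-0.0025],[-0.1,0,-0.2],0]
  ]
}}

```text
t: 12.25
tool_pos: [0.5732, -0.2074, 0.1308]
tool_rot: [-1.566, 0.149, -0.149]
contact_force: [-0.3, -0.6, -1.4]
opening: 0.0112
```

Run:
```python
from h import *
show();goto([.5734,-.2072,.1305],np.radians(79.04))
```

```text
t 12.25 tcp [ 0.5732 -0.2074  0.1308] yaw z 79.12 down [-0. -0. -1.] F [-0.34 -0.58 -1.38] T [-0.034 -0.058  0.016] op 0.0112 q [-0.47  0.1   1.74 -0.    1.31 -1.85]
shift [0.0002, 0.0003, 0.0002] turn [0.01, 0.08, -0.02] q6 -1.85
```

>>> {"fn": "arm_command", "kwargs": {
  "steps": [
    [[0,0.002,0],[0,0,0],0],
    [[0,0.004,0],[0,0,0],0],
    [[0,0.006,0],[0,0,0],0],
    [[0,0.008,0],[0,0,0],0],
    [[0,0.009,0],[0,0,0],0]
  ]
}}

```text
t: 12.75
tool_pos: [0.573, -0.2073, 0.1214]
tool_rot: [-1.566, 0.15, -0.148]
contact_force: [-0.6, -0.0, -0.6]
opening: 0.0112
```

Run:
```python
from h import *
show()
```

```text
t 12.75 tcp [ 0.573  -0.2073  0.1214] yaw z 79.12 down [-0.001  0.    -1.   ] F [-0.56 -0.02 -0.59] T [-0.05   0.016 -0.041] op 0.0112 q [-0.47  0.11  1.74 -0.    1.29 -1.85]
```

>>> {"fn": "arm_command", "kwargs": {
  "steps": [
    [[0,0.001,0],[0,0,0],0],
    [[0,0.002,0],[0,0,0],0],
    [[0,0.003,0],[0,0,0],0],
    [[0,0.003,0],[0,0,0],0]
  ]
}}

```text
t: 13.15
tool_pos: [0.5729, -0.2073, 0.1182]
tool_rot: [-1.566, 0.15, -0.148]
contact_force: [0.1, -0.5, -1.7]
opening: 0.0113
```

Run:
```python
from h import *
show()
```

```text
t 13.15 tcp [ 0.5729 -0.2073  0.1182] yaw z 79.13 down [-0.001  0.    -1.   ] F [ 0.07 -0.55 -1.69] T [-0.003 -0.021  0.029] op 0.0113 q [-0.47  0.11  1.75 -0.    1.29 -1.85]
```

>>> {"fn": "arm_command", "kwargs": {
  "steps": [
    [[0.0002,0.001,0],[0,0,0],0],
    [[0.0002,0.002,0],[0,0,0],0],
    [[0.0002,0.003,0],[0,0,0],0],
    [[0.0002,0.004,0],[0,0,0],0],
    [[0.0002,0.004,0],[0,0,0],0]
  ]
}}

```text
t: 13.65
tool_pos: [0.573, -0.2072, 0.114]
tool_rot: [-1.565, 0.15, -0.148]
contact_force: [-0.8, -0.3, -1.9]
opening: 0.0115
```

Run:
```python
from h import *
show()
```

```text
t 13.65 tcp [ 0.573  -0.2072  0.114 ] yaw z 79.12 down [-0.001  0.    -1.   ] F [-0.83 -0.32 -1.86] T [-0.017 -0.013 -0.057] op 0.0115 q [-0.47  0.12  1.75 -0.    1.28 -1.85]
```

>>> {"fn": "arm_command", "kwargs": {
  "steps": [
    [[0.0002,0.0015,0],[0,0,0],0],
    [[0.0002,0.003,0],[0,0,0],0],
    [[0.0002,0.0045,0],[0,0,0],0],
    [[0.0002,0.006,0],[0,0,0],0],
    [[0.0002,0.006,0],[0,0,0],0]
  ]
}}

```text
t: 14.15
tool_pos: [0.573, -0.2072, 0.1075]
tool_rot: [-1.565, 0.151, -0.147]
contact_force: [-0.2, -0.1, -1.4]
opening: 0.0115
```

Run:
```python
from h import *
show()
```

```text
t 14.15 tcp [ 0.573  -0.2072  0.1075] yaw z 79.12 down [-0.002  0.001 -1.   ] F [-0.2  -0.09 -1.39] T [0.018 0.035 0.024] op 0.0115 q [-0.47  0.12  1.75 -0.    1.27 -1.85]
```

>>> {"fn": "arm_command", "kwargs": {
  "steps": [
    [[0.0002,0.0015,0],[0,0,0],0],
    [[0.0002,0.003,0],[0,0,0],0],
    [[0.0002,0.0045,0],[0,0,0],0],
    [[0.0002,0.0055,0],[0,0,0],0],
    [[0.0002,0.0055,0],[0,0,0],0]
  ]
}}

```text
t: 14.65
tool_pos: [0.573, -0.2072, 0.1018]
tool_rot: [-1.565, 0.151, -0.147]
contact_force: [-0.4, -0.4, -0.8]
opening: 0.0113
```

Run:
```python
from h import *
show()
```

```text
t 14.65 tcp [ 0.573  -0.2072  0.1018] yaw z 79.13 down [-0.002  0.001 -1.   ] F [-0.36 -0.4  -0.8 ] T [0.001 0.004 0.077] op 0.0113 q [-0.47  0.13  1.76 -0.    1.26 -1.85]
```

>>> {"fn": "arm_command", "kwargs": {
  "steps": [
    [[0.0002,0.001,0],[0,0,0],0],
    [[0.0002,0.002,0],[0,0,0],0],
    [[0.0002,0.002,0],[0,0,0],0]
  ]
}}

```text
t: 14.95
tool_pos: [0.5731, -0.2071, 0.0996]
tool_rot: [-1.565, 0.151, -0.147]
contact_force: [0.5, 0.0, -1.6]
opening: 0.0116
```

>>> {"fn": "arm_command", "kwargs": {
  "steps": [
    [[0,0.0005,0],[0,0,0],0],
    [[0,0.001,0],[0,0,0],0],
    [[0,0.001,0],[0,0,0],0]
  ]
}}

```text
t: 15.25
tool_pos: [0.5731, -0.2071, 0.0985]
tool_rot: [-1.565, 0.151, -0.147]
contact_force: [0.1, 0.3, -2.0]
opening: 0.0109
```

Run:
```python
from h import *
show()
```

```text
t 15.25 tcp [ 0.5731 -0.2071  0.0985] yaw z 79.12 down [-0.003  0.001 -1.   ] F [ 0.11  0.3  -2.02] T [-0.006  0.016 -0.016] op 0.0109 q [-0.47  0.13  1.76 -0.    1.25 -1.85]
```

>>> {"fn": "arm_command", "kwargs": {
  "steps": [
    [[0,0.0005,0],[0,0,0],0],
    [[0,0.001,0],[0,0,0],0],
    [[0,0.001,0],[0,0,0],0]
  ]
}}

```text
t: 15.55
tool_pos: [0.5735, -0.2073, 0.0984]
tool_rot: [-1.565, 0.151, -0.147]
contact_force: [-1.3, 0.8, 3.1]
opening: 0.0115
```

Run:
```python
from h import *
show();shot("wrist","w9");shot("side","s9");crop("s9",150,330,280,460,4,"s9c")
```

```text
t 15.55 tcp [ 0.5735 -0.2073  0.0984] yaw z 79.12 down [-0.002  0.001 -1.   ] F [-1.26  0.78  3.1 ] T [0.176 0.27  0.044] op 0.0115 q [-0.47  0.13  1.76 -0.    1.25 -1.85]
```

View pics/s9c.png

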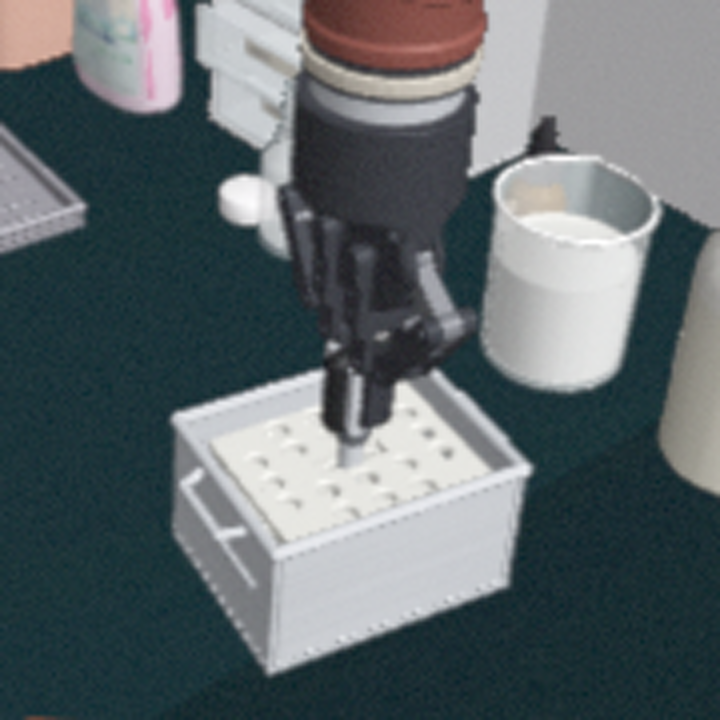

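View pics/w9.png

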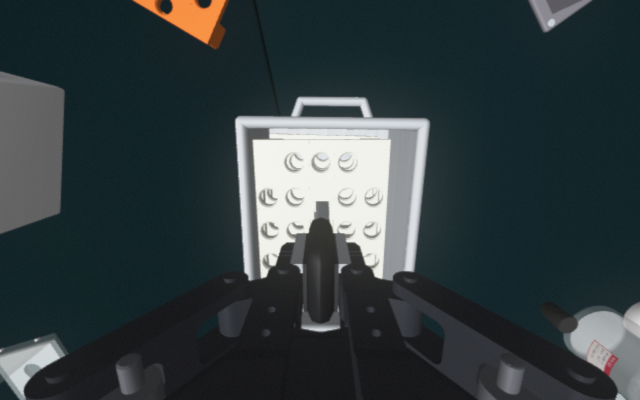

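>>> {"fn": "arm_command", "kwargs": {
  "steps": [
    [[0,-0.0015,0],[0,0,0],0],
    [[0,-0.0015,0],[0,0,0],0],
    [[0,-0.0015,0],[0,0,0],0]
  ]
}}

```text
t: 15.95
tool_pos: [0.5732, -0.2071, 0.0992]
tool_rot: [-1.565, 0.151, -0.147]
contact_force: [0.2, 1.0, -2.0]
opening: 0.0111
```

Run:
```python
from h import *
show();goto([.5734,-.2072,.0998],np.radians(-11.0),flip=False)
```

```text
t 15.95 tcp [ 0.5732 -0.2071  0.0992] yaw z 79.13 down [-0.003  0.001 -1.   ] F [ 0.15  1.   -1.96] T [-0.033 -0.023  0.051] op 0.0111 q [-0.47  0.13  1.76 -0.    1.25 -1.85]
shift [0.0002, -0.0006, -0.0] turn [0.11, 90.13, -0.14] q6 -1.85
```

>>> {"fn": "arm_command", "kwargs": {
  "steps": [
    [[0,-0.0008,-0.0001],[0,8,0],0],
    [[0,-0.0008,-0.0003],[0,16,0],0],
    [[-0.0001,-0.0008,-0.0004],[0,24,0],0],
    [[-0.0002,-0.0008,-0.0005],[0,32,0],0],
    [[-0.0002,-0.0008,-0.0006],[0,40,0],0]
  ]
}}

```text
t: 16.45
tool_pos: [0.5726, -0.2076, 0.0994]
tool_rot: [-1.456, 0.7, -0.695]
contact_force: [-0.4, 0.3, -1.8]
opening: 0.0109
```

Run:
```python
from h import *
show();goto([.5734,-.2072,.0998],np.radians(-11.0),flip=False)
```

```text
t 16.45 tcp [ 0.5726 -0.2076  0.0994] yaw z 38.79 down [-0.003  0.001 -1.   ] F [-0.42  0.32 -1.77] T [-0.016 -0.023  0.027] op 0.0109 q [-0.47  0.13  1.76 -0.    1.26 -1.15]
shift [0.0002, -0.0004, 0.0009] turn [0.17, 49.79, -0.12] q6 -1.147
```

>>> {"fn": "arm_command", "kwargs": {
  "steps": [
    [[0,-0.0003,-0.0001],[0,8,0],0],
    [[0,-0.0003,-0.0003],[0,16,0],0],
    [[-0.0001,-0.0003,-0.0004],[0,24,0],0],
    [[-0.0002,-0.0003,-0.0005],[0,32,0],0],
    [[-0.0002,-0.0003,-0.0006],[0,40,0],0]
  ]
}}

```text
t: 16.95
tool_pos: [0.5719, -0.2076, 0.0991]
tool_rot: [-1.198, 1.232, -1.226]
contact_force: [1.2, -0.7, -1.7]
opening: 0.0112
```

Run:
```python
from h import *
show();goto([.5734,-.2072,.0998],np.radians(-11.0),flip=False)
```

```text
t 16.95 tcp [ 0.5719 -0.2076  0.0991] yaw z -1.54 down [-0.003  0.002 -1.   ] F [ 1.19 -0.69 -1.65] T [ 0.059 -0.05  -0.034] op 0.0112 q [-0.47  0.13  1.76 -0.    1.26 -0.44]
shift [-0.0005, -0.0007, 0.0015] turn [0.2, 9.46, -0.07] q6 -0.444
```

>>> {"fn": "arm_command", "kwargs": {
  "steps": [
    [[0,-0.0005,-0.0001],[0.1,8,0],0],
    [[0,-0.0005,-0.0002],[0.2,9.6,0],0],
    [[0,-0.0005,-0.0002],[0.2,9.6,0],0]
  ]
}}

```text
t: 17.25
tool_pos: [0.5715, -0.2075, 0.0992]
tool_rot: [-1.111, 1.351, -1.348]
contact_force: [0.2, 0.3, -2.1]
opening: 0.0113
```

Run:
```python
from h import *
show();p=shot("wrist","w10");crop("w10",100,300,220,420,4,"w10c")
```

```text
t 17.25 tcp [ 0.5715 -0.2075  0.0992] yaw z -11.02 down [-0.     0.002 -1.   ] F [ 0.16  0.29 -2.12] T [ 0.072 -0.022 -0.032] op 0.0113 q [-0.47  0.13  1.76  0.    1.25 -0.28]
```

View pics/w10c.png

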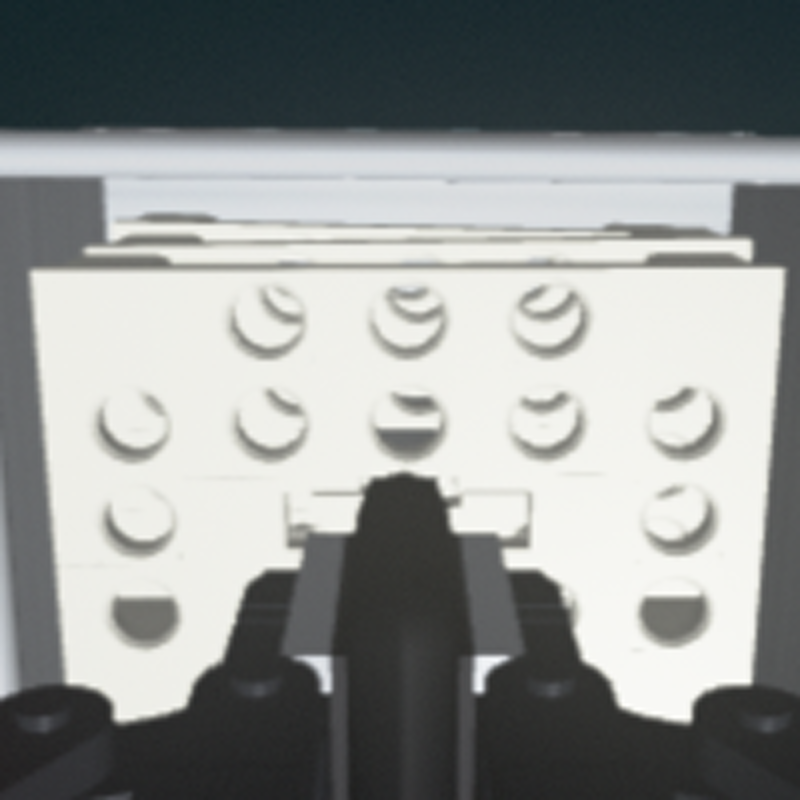

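>>> {"fn": "arm_command", "kwargs": {
  "steps": [
    [[0,-0.002,0],[0,0,0],0],
    [[0,-0.004,0],[0,0,0],0],
    [[0,-0.006,0],[0,0,0],0],
    [[0,-0.008,0],[0,0,0],0],
    [[0,-0.01,0],[0,0,0],0]
  ],
  "force": 80
}}

```text
t: 17.8
tool_pos: [0.571, -0.2073, 0.1088]
tool_rot: [-1.112, 1.351, -1.347]
contact_force: [0.4, -0.2, -4.2]
opening: 0.011
```

Run:
```python
from h import *
show();p=shot("wrist","w11");crop("w11",100,300,220,420,4,"w11c")
```

```text
t 17.8 tcp [ 0.571  -0.2073  0.1088] yaw z -11.0 down [-0.002  0.002 -1.   ] F [ 0.41 -0.21 -4.18] T [-0.024  0.015  0.01 ] op 0.011 q [-0.47  0.12  1.76  0.    1.27 -0.28]
```

View pics/w11c.png

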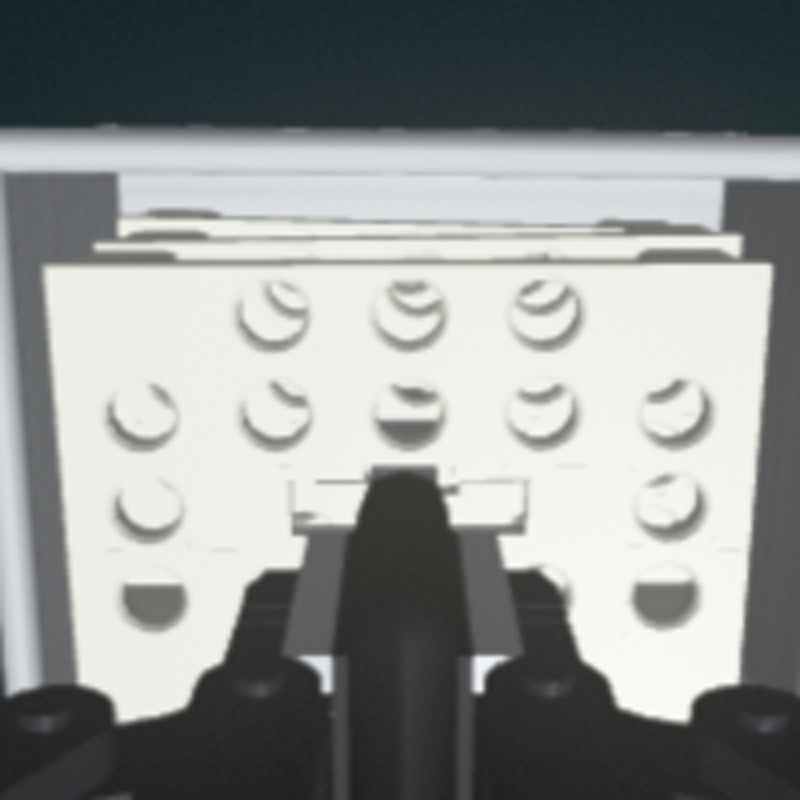

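>>> {"fn": "arm_command", "kwargs": {
  "steps": [
    [[0,-0.003,0],[0,0,0],0],
    [[0,-0.006,0],[0,0,0],0],
    [[0,-0.009,0],[0,0,0],0],
    [[0,-0.012,0],[0,0,0],0],
    [[0,-0.015,0],[0,0,0],0]
  ]
}}

```text
t: 18.35
tool_pos: [0.5713, -0.2074, 0.1246]
tool_rot: [-1.112, 1.351, -1.348]
contact_force: [0.1, 0.4, -3.7]
opening: 0.0108
```

Run:
```python
from h import *
show()
```

```text
t 18.35 tcp [ 0.5713 -0.2074  0.1246] yaw z -11.0 down [-0.001  0.002 -1.   ] F [ 0.12  0.41 -3.68] T [-0.028 -0.011  0.032] op 0.0108 q [-0.47  0.1   1.75  0.    1.3  -0.28]
```

>>> {"fn": "arm_command", "kwargs": {
  "steps": [
    [[0,-0.008,0],[0,0,0],0],
    [[0,-0.016,0],[0,0,0],0],
    [[0,-0.024,0],[0,0,0],0],
    [[0,-0.032,0],[0,0,0],0],
    [[0,-0.04,0],[0,0,0],0]
  ]
}}

```text
t: 18.85
tool_pos: [0.5715, -0.2076, 0.1656]
tool_rot: [-1.111, 1.35, -1.348]
contact_force: [-0.4, -0.2, -4.4]
opening: 0.0106
```

>>> {"fn": "arm_command", "kwargs": {
  "steps": [
    [[0,-0.008,0],[0,0,0],0],
    [[0,-0.017,0],[0,0,0],0],
    [[0,-0.026,0],[0,0,0],0],
    [[0,-0.034,0],[0,0,0],0],
    [[0,-0.04,0],[0,0,0],0]
  ]
}}

```text
t: 19.35
tool_pos: [0.5717, -0.2078, 0.2066]
tool_rot: [-1.111, 1.349, -1.349]
contact_force: [0.7, 0.4, -4.5]
opening: 0.0112
```

Run:
```python
from h import *
show();shot("side","s12");crop("s12",120,320,270,450,4,"s12c");shot("wrist","w12")
```

```text
t 19.35 tcp [ 0.5717 -0.2078  0.2066] yaw z -11.0 down [ 0.001  0.001 -1.   ] F [ 0.73  0.38 -4.53] T [-0.007 -0.022  0.017] op 0.0112 q [-0.47  0.03  1.68  0.    1.43 -0.28]
```

View pics/s12c.png

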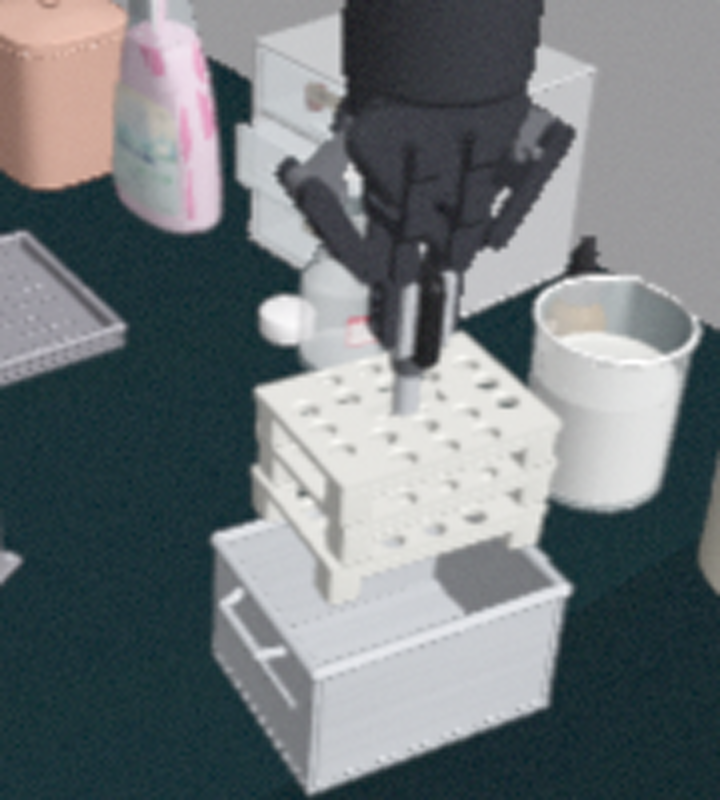

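Run:
```python
from h import *
goto([.562,.2014,.215],np.radians(-5))
```

```text
shift [-0.3999, -0.0078, -0.088] turn [-0.09, -6.0, -0.04] q6 -0.28
```

>>> {"fn": "arm_command", "kwargs": {
  "steps": [
    [[-0.006,-0.003,-0.001],[0,-0.5,0],0],
    [[-0.018,-0.006,-0.004],[0,-1,0],0],
    [[-0.036,-0.008,-0.008],[0,-2,0],0],
    [[-0.056,-0.008,-0.012],[0,-3,0],0],
    [[-0.078,-0.008,-0.017],[0,-4,0],0]
  ]
}}

```text
t: 19.95
tool_pos: [0.57, -0.126, 0.2151]
tool_rot: [-1.148, 1.297, -1.297]
contact_force: [0.1, 1.1, -4.2]
opening: 0.0109
```

Run:
```python
from h import *
show();goto([.562,.2014,.215],np.radians(-5))
```

```text
t 19.95 tcp [ 0.57   -0.126   0.2151] yaw z -6.89 down [ 0.002  0.001 -1.   ] F [ 0.08  1.13 -4.18] T [0.042 0.003 0.014] op 0.0109 q [-0.35 -0.04  1.73  0.    1.45 -0.23]
shift [-0.3241, 0.0004, -0.0473] turn [-0.09, -1.89, -0.07] q6 -0.226
```

>>> {"fn": "arm_command", "kwargs": {
  "steps": [
    [[-0.024,0,-0.004],[0,-0.5,0],0],
    [[-0.05,0,-0.008],[0,-1,0],0],
    [[-0.078,0,-0.012],[0,-1.5,0],0],
    [[-0.106,0,-0.016],[0,-1.9,0],0],
    [[-0.134,0,-0.02],[0,-1.9,0],0]
  ]
}}

```text
t: 20.45
tool_pos: [0.5654, 0.0121, 0.2151]
tool_rot: [-1.166, 1.272, -1.271]
contact_force: [0.5, 0.8, -3.6]
opening: 0.0108
```

Run:
```python
from h import *
show();goto([.562,.2014,.215],np.radians(-5))
```

```text
t 20.45 tcp [0.5654 0.0121 0.2151] yaw z -4.88 down [ 0.001  0.002 -1.   ] F [ 0.54  0.84 -3.64] T [-0.049  0.018  0.011] op 0.0108 q [-0.11 -0.08  1.77  0.    1.45 -0.03]
shift [-0.1883, 0.0004, -0.0195] turn [-0.06, 0.12, -0.1] q6 -0.026
```

>>> {"fn": "arm_command", "kwargs": {
  "steps": [
    [[-0.028,0,-0.003],[0,0,0],0],
    [[-0.056,0,-0.006],[0,0,0],0],
    [[-0.084,0,-0.009],[0,0,0],0],
    [[-0.112,0,-0.012],[0,0,0],0],
    [[-0.138,0,-0.015],[0,0,0],0]
  ]
}}

```text
t: 20.95
tool_pos: [0.561, 0.1536, 0.2153]
tool_rot: [-1.167, 1.271, -1.269]
contact_force: [1.1, -0.5, -3.8]
opening: 0.0109
```

>>> {"fn": "arm_command", "kwargs": {
  "steps": [
    [[-0.018,0,-0.002],[0,0,0],0],
    [[-0.032,0,-0.003],[0,0,0],0],
    [[-0.042,0,-0.004],[0,0,0],0],
    [[-0.046,0,-0.004],[0,0,0],0],
    [[-0.046,0,-0.004],[0,0,0],0]
  ]
}}

```text
t: 21.45
tool_pos: [0.5608, 0.2, 0.2153]
tool_rot: [-1.167, 1.27, -1.269]
contact_force: [0.4, 1.0, -3.8]
opening: 0.0111
```

Run:
```python
from h import *
show();goto([.562,.2014,.215],np.radians(-5))
shot("wrist","w13");shot("top","t13");crop("t13",120,260,160,340,4,"t13c");shot("side","s13");crop("s13",80,260,170,370,4,"s13c")
```

```text
t 21.45 tcp [0.5608 0.2    0.2153] yaw z -4.74 down [ 0.001  0.002 -1.   ] F [ 0.38  0.97 -3.82] T [0.004 0.017 0.009] op 0.0111 q [ 0.22 -0.01  1.7   0.    1.45  0.3 ]
shift [-0.0015, 0.0003, 0.0011] turn [-0.03, 0.26, -0.11] q6 0.299
```

View pics/w13.png

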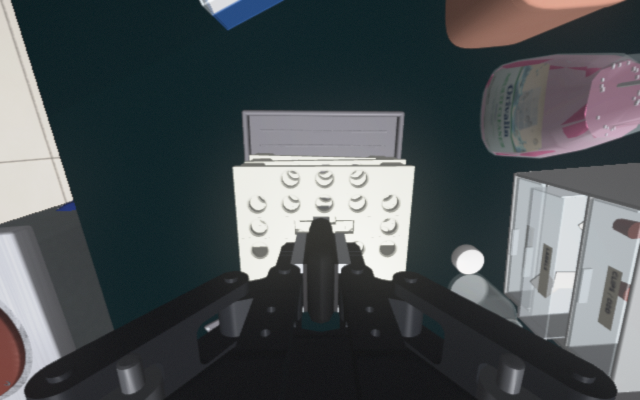

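View pics/s13c.png

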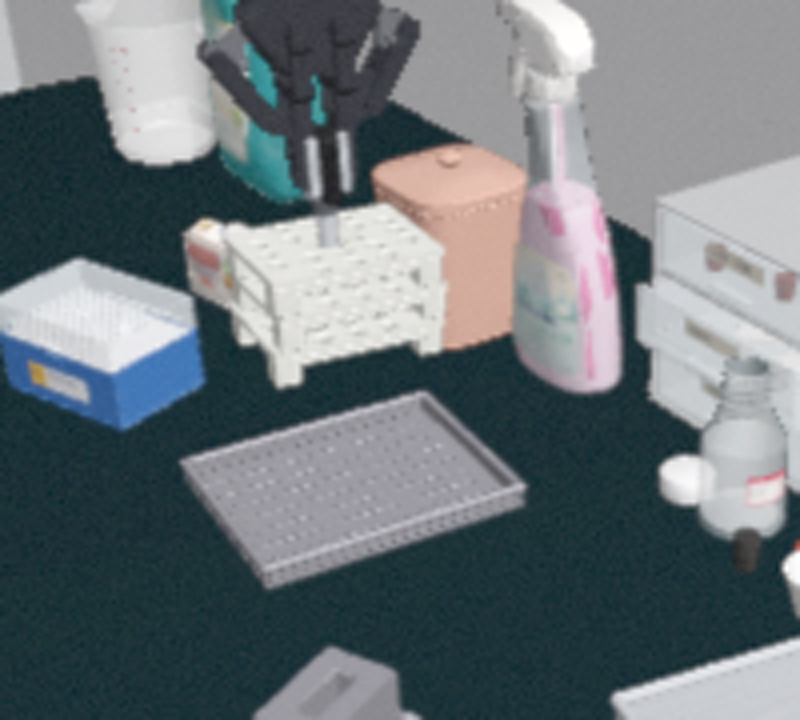

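View pics/t13c.png

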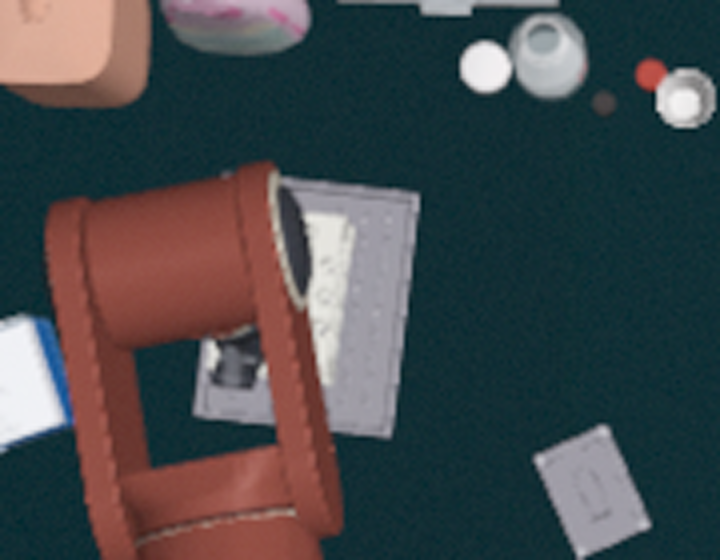

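Run:
```python
from h import *
p=load("w13")
a,b=on_z(p,(243,111.5),.017),on_z(p,(404.5,112.5),.017);print(a,b,np.linalg.norm(a-b),np.degrees(np.arctan2(*(b-a)[1::-1])))
th=np.arctan2(*(b-a)[1::-1]);print("centre",(a+b)/2-.072*np.array([-np.sin(th),np.cos(th),0]))
```

```text
[0.48226636 0.28345955 0.017     ] [0.662478   0.26744304 0.017     ] 0.1809219813707283 -5.078881938624691
centre [0.56599823 0.20373398 0.017     ]
```

>>> {"fn": "arm_command", "kwargs": {
  "steps": [
    [[-0.002,0.01,0.003],[0,0.2,0],0],
    [[-0.002,0.026,0.003],[0,0.2,0],0],
    [[-0.002,0.044,0.003],[0,0.2,0],0],
    [[-0.002,0.062,0.003],[0,0.2,0],0],
    [[-0.002,0.075,0.003],[0,0.2,0],0]
  ]
}}

```text
t: 22.1
tool_pos: [0.5628, 0.2003, 0.1369]
tool_rot: [-1.168, 1.277, -1.272]
contact_force: [1.2, -0.5, -4.4]
opening: 0.0111
```

>>> {"fn": "arm_command", "kwargs": {
  "steps": [
    [[0,0.004,0],[0,0,0],0],
    [[0,0.01,0],[0,0,0],0],
    [[0,0.016,0],[0,0,0],0],
    [[0,0.02,0],[0,0,0],0],
    [[0,0.022,0],[0,0,0],0]
  ]
}}

```text
t: 22.6
tool_pos: [0.5629, 0.2004, 0.1149]
tool_rot: [-1.168, 1.276, -1.272]
contact_force: [-0.4, -0.1, -4.6]
opening: 0.0109
```

Run:
```python
from h import *
show();shot("side","s14");crop("s14",80,260,170,370,4,"s14c")
```

```text
t 22.6 tcp [0.5629 0.2004 0.1149] yaw z -5.04 down [-0.003  0.001 -1.   ] F [-0.35 -0.1  -4.63] T [ 0.023  0.04  -0.002] op 0.0109 q [0.22 0.09 1.78 0.   1.28 0.3 ]
```

View pics/s14c.png

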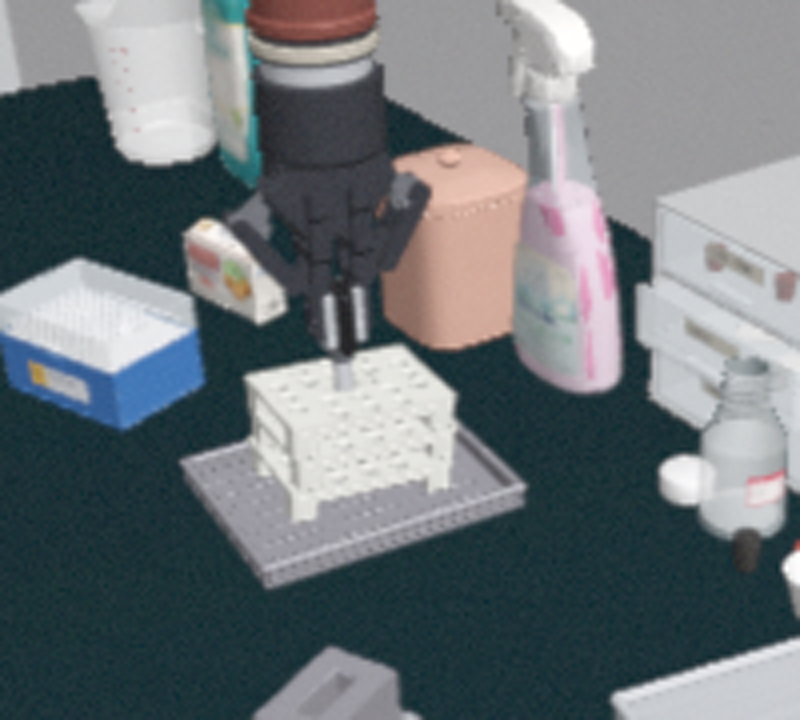

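Centred over the tray. Lower slowly.

>>> {"fn": "arm_command", "kwargs": {
  "steps": [
    [[0,0.002,0],[0,0,0],0],
    [[0,0.004,0],[0,0,0],0],
    [[0,0.0055,0],[0,0,0],0],
    [[0,0.007,0],[0,0,0],0],
    [[0,0.0085,0],[0,0,0],0]
  ]
}}

```text
t: 23.15
tool_pos: [0.5628, 0.2004, 0.1062]
tool_rot: [-1.168, 1.276, -1.272]
contact_force: [1.0, -0.7, -3.6]
opening: 0.0107
```

Run:
```python
from h import *
show()
```

```text
t 23.15 tcp [0.5628 0.2004 0.1062] yaw z -5.04 down [-0.003  0.001 -1.   ] F [ 0.99 -0.69 -3.64] T [-0.003 -0.025 -0.03 ] op 0.0107 q [0.22 0.1  1.78 0.   1.26 0.3 ]
```

>>> {"fn": "arm_command", "kwargs": {
  "steps": [
    [[0,0.001,0],[0,0,0],0],
    [[0,0.002,0],[0,0,0],0],
    [[0,0.003,0],[0,0,0],0],
    [[0,0.004,0],[0,0,0],0],
    [[0,0.005,0],[0,0,0],0]
  ]
}}

```text
t: 23.65
tool_pos: [0.563, 0.2004, 0.1014]
tool_rot: [-1.168, 1.276, -1.272]
contact_force: [0.2, -0.7, -1.4]
opening: 0.0109
```

Run:
```python
from h import *
show()
```

```text
t 23.65 tcp [0.563  0.2004 0.1014] yaw z -5.04 down [-0.003  0.001 -1.   ] F [ 0.18 -0.73 -1.43] T [ 0.021 -0.051 -0.008] op 0.0109 q [0.22 0.1  1.78 0.   1.26 0.3 ]
```

Stack has been set down; lower the key to the floor.

>>> {"fn": "arm_command", "kwargs": {
  "steps": [
    [[0,0.001,0],[0,0,0],0],
    [[0,0.0018,0],[0,0,0],0],
    [[0,0.0024,0],[0,0,0],0],
    [[0,0.0024,0],[0,0,0],0]
  ]
}}

```text
t: 24.05
tool_pos: [0.5629, 0.2004, 0.0989]
tool_rot: [-1.168, 1.276, -1.272]
contact_force: [-0.4, 0.1, -1.9]
opening: 0.0109
```

Run:
```python
from h import *
show();shot("side","s15");crop("s15",80,260,170,370,4,"s15c")
```

```text
t 24.05 tcp [0.5629 0.2004 0.0989] yaw z -5.04 down [-0.003  0.001 -1.   ] F [-0.41  0.1  -1.87] T [-0.024 -0.011 -0.027] op 0.0109 q [0.22 0.11 1.79 0.   1.25 0.3 ]
```

View pics/s15c.png

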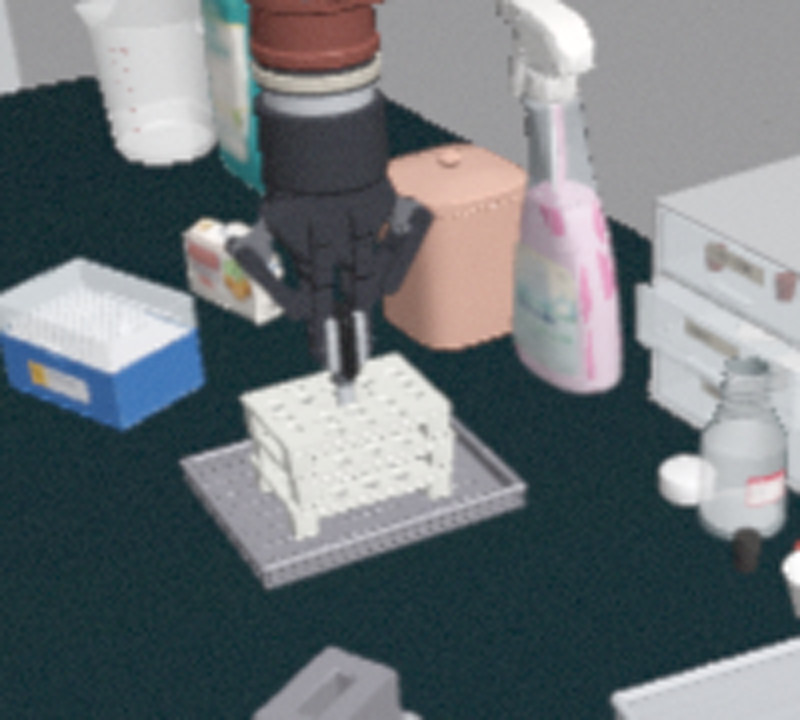

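>>> {"fn": "arm_command", "kwargs": {
  "steps": [
    [[0,0.0004,0],[0,0,0],0],
    [[0,0.0004,0],[0,0,0],0.2],
    [[0,0.0004,0],[0,0,0],0.35],
    [[0,0.0004,0],[0,0,0],0.5],
    [[0,0.0004,0],[0,0,0],0.6]
  ]
}}

```text
t: 24.6
tool_pos: [0.5631, 0.2004, 0.0988]
tool_rot: [-1.167, 1.276, -1.272]
contact_force: [-0.9, -0.0, 0.4]
opening: 0.0511
```

>>> {"fn": "arm_command", "kwargs": {
  "steps": [
    [[0,0,0],[0,0,0],0.6],
    [[0,0,0],[0,0,0],0.6],
    [[0,0,0],[0,0,0],0.6],
    [[0,0,0],[0,0,0],0.6]
  ]
}}

```text
t: 25.0
tool_pos: [0.5631, 0.2005, 0.0988]
tool_rot: [-1.167, 1.276, -1.272]
contact_force: [-0.1, -0.2, 1.4]
opening: 0.0513
```

Run:
```python
from h import *
show();p=shot("wrist","w16")
```

```text
t 25.0 tcp [0.5631 0.2005 0.0988] yaw z -5.04 down [-0.002  0.001 -1.   ] F [-0.08 -0.17  1.39] T [-0.04   0.027  0.059] op 0.0513 q [0.22 0.11 1.79 0.   1.25 0.3 ]
```

View pics/w16.png

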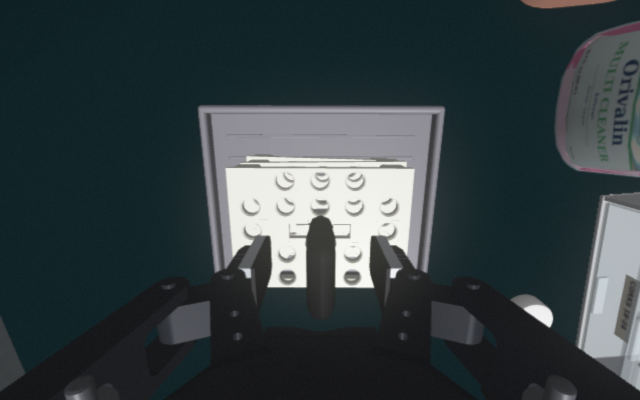

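Key released and free of the pads; rise straight up.

>>> {"fn": "arm_command", "kwargs": {
  "steps": [
    [[0,-0.01,0],[0,0,0],0.6],
    [[0,-0.025,0],[0,0,0],0.6],
    [[0,-0.045,0],[0,0,0],0.6],
    [[0,-0.07,0],[0,0,0],0.6],
    [[0,-0.1,0],[0,0,0],0.6]
  ]
}}

```text
t: 25.55
tool_pos: [0.5631, 0.2003, 0.2005]
tool_rot: [-1.167, 1.276, -1.272]
contact_force: [0.5, 0.9, -0.5]
opening: 0.0515
```

>>> {"fn": "arm_command", "kwargs": {
  "steps": [
    [[-0.02,-0.02,0],[0,0,0],0.6],
    [[-0.05,-0.03,0],[0,0,0],0.6],
    [[-0.07,-0.03,0],[0,0,0],0.6],
    [[-0.08,-0.03,0],[0,0,0],0.6],
    [[-0.08,-0.03,0],[0,0,0],0.6]
  ]
}}

```text
t: 26.05
tool_pos: [0.5696, 0.2807, 0.2295]
tool_rot: [-1.17, 1.275, -1.27]
contact_force: [0.4, -0.8, 0.2]
opening: 0.0513
```

Run:
```python
from h import *
show();shot("wrist","w17");shot("top","t17");shot("side","s17");crop("s17",80,260,170,370,4,"s17c");crop("t17",110,270,160,360,4,"t17c")
```

```text
t 26.05 tcp [0.5696 0.2807 0.2295] yaw z -4.94 down [-0.004  0.    -1.   ] F [ 0.39 -0.84  0.17] T [ 0.008 -0.006  0.004] op 0.0513 q [0.34 0.08 1.59 0.   1.48 0.43]
```

View pics/s17c.png

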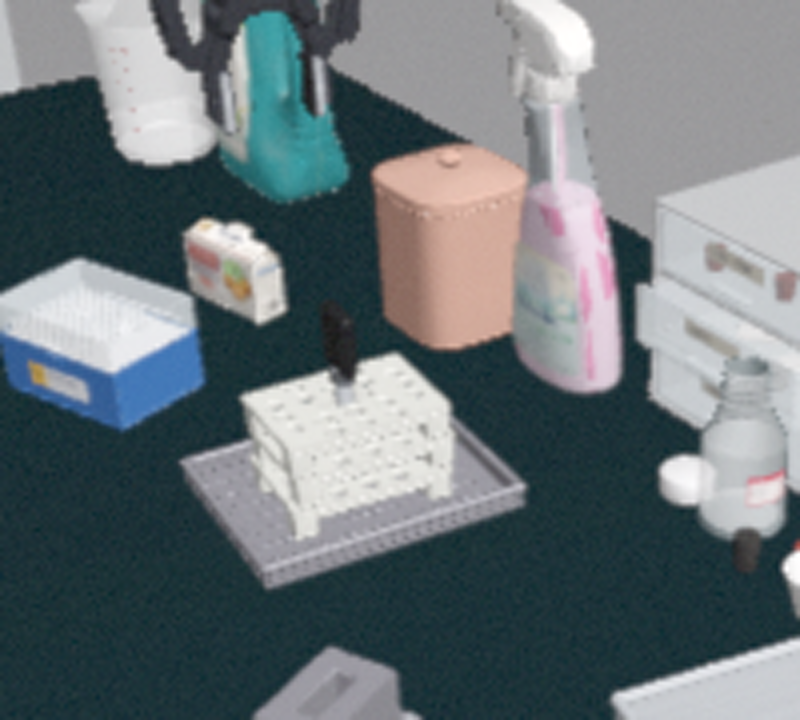

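View pics/t17c.png

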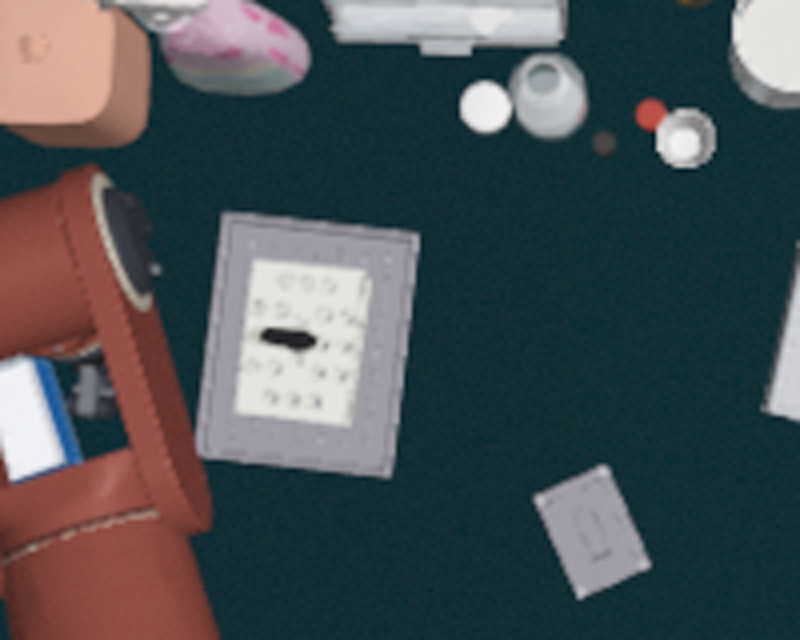

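```bash
python3 - <<'E'
from h import *
p=load("t17")
f=lambda x,y,z:on_z(p,(x/4+160,y/4+110),z)
r=np.array([f(*c,.073) for c in[(252,260),(370,270),(351,427),(235,412)]]);t=np.array([f(*c,.017) for c in[(222,212),(419,233),(391,477),(200,458)]])
h=lambda q:np.degrees(np.arctan2(*((q[0]+q[1]-q[2]-q[3])[1::-1])))
print(r.mean(0),h(r),t.mean(0),h(t),"bottle",f(548,95,.06),"cru",f(685,138,.03))
E
python3 - <<'E'
from station import ctrl
print(ctrl.finish_job())
E
```

```text
[0.56105017 0.19666325 0.073     ] -4.995297543799912 [0.56198672 0.20043837 0.017     ] -4.186366387002381 bottle [0.74585538 0.02471693 0.06      ] cru [ 0.72100816 -0.07687846  0.03      ]
the job is handed in; nothing more can be done
None
```

The three racks are standing in the drip tray with the key left in them, and I handed the job in at about 26 s. No verdict was reported.

**What I did:**
- I took the key from its stand and threaded it through the racks. Wrist pictures gave me the top hole and both hidden holes, seen through it. I slid the top rack about 9 mm, then the top two about 7 mm, to bring the holes into line.
- I felt the basin floor at about 5 N, raised the key about 1 mm and turned it a quarter turn under the lowest rack without resistance.
- The load on lifting was about 2.5 N, and the side view showed all three racks hanging clear of the basin.
- I lowered the stack slowly into the tray until the load came off, set the key down, opened the fingers and moved away.

**Last checks:**
- **Position in the tray:** the top camera puts the top rack 1 mm (x) and 4 mm (y) from the tray's middle, and its long side within 1° of the tray's.
- **Key and racks:** in the side view they stand upright and level. I judged this by eye and did not measure the angle. The pin cannot be seen under the lowest plate. I take it to be there because the fingers let go at the height where the tip had met the basin floor, which lies as high as the tray's.
- **Bottle and crucible:** both are within about 4 mm of their first measured positions, which is measuring error. The arm is clear of everything.

**Disagreement between cameras:** the wrist camera put the tray's middle about 5 mm from where the top camera did, so I aimed between the two. Both readings leave the stack well inside the limits. No check failed.

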